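# Seal the spare insulator in the drawer's dry box

## Task

Put the blue ceramic insulator away in the open dry box inside the drawer, setting it down gently rather than dropping it. Then put the box's lid on and press it down until it is fully home on the rim all round, with the red gasket squeezed in. Leave the drawer open as it is and the other things where they are.

Things in the scene. Friction and masses are not known exactly. Their poses are not given: they have to be found in the camera images.
- insulator_center (a point): Blue glazed ribbed ceramic insulator, loose, a stout upright cylinder 44 mm in diameter and 60 mm tall, about 0.16 kg, standing on the tiles. The point is its centre, 30 mm above its foot; z is its axis. It starts at one of four spots, beside or in front of the drawer unit, left or right.
- lid_grip (a point): Loose lid (0.22 kg), right way up on the tiles at another of the four spots: dark grey plate 100 (x) by 160 (y) by 5 mm, below it a plug 74 by 134 mm, 6 mm deep, on top a white bar handle on two posts. Bar: 60 mm along x, 18 wide along y, 16 high. The point is the bar's centre: 8 mm below the bar's flat top, 24 above the plate's upper face, 29 above its underside, 35 above the plug's foot.
- lid_under (a point): Centre of the underside of the lid's plate, the face that must land on the box's rim. Same axes as the lid. On the box the lid's x lies along the box's x, either way round; the plug then has 3 mm of play on each side.
- box_floor (a point): Centre of the inner floor of the dry box, a dark grey open box fixed in the drawer. Inside 80 mm in x by 140 mm in y, 70 mm deep; walls 5 mm (outside 90 by 150 mm). x points from the drawer's front towards the cabinet, z up.
- box_rim (a point): Centre of the box's mouth at rim height, 70 mm above box_floor, same axes. Cabinet face 105 to 145 mm behind it (+x), inner face of the drawer front 95 mm before it (-x). The cabinet's top is 58 mm higher than the rim (seismometer on it 105 mm more, well back), the drawer front 38 mm higher, the drawer's sides (104 mm either side) lower than the rim.
- gasket (a joint): Red gasket frame on the rim, as wide as the box's walls. At 0 (start) it stands 8 mm above the rim; pressed down it reads up to 0.008 (m), level with the rim. It carries the lid's weight without giving, yields slowly at about 8 N (0.2 N more per mm/s of speed) and stays where it has been pressed to.
- drawer_front (a point): Upper edge of the inner face of the olive steel drawer front, mid width; front 228 mm wide, 119 high, 12 thick, with a cast-iron lever lock and a pull standing out up to 36 mm on the robot's side. Axes as box_floor. The drawer slides along x with some 20 N of friction and starts 200 to 240 mm open.
- bob_mid (a point): Brass plumb bob standing point up, 42 mm in diameter, 103 mm tall; point on its axis, 50 mm up. Bystander at one of the four spots.
- bracket_mid (a point): Zinc L bracket lying on its long leg, 110 by 50 mm, 60 mm high at its upright leg (at its +x end); point 20 mm above the tiles over the middle of the long leg. Bystander at one of the four spots.
- screwdriver: Screwdriver 180 mm long lying along its x, at the right. Bystander.
- level_mid (a point): Yellow spirit level, 160 by 24 mm, 45 mm high, at the left; point at its centre, long along its x. Bystander.
- jar_mid (a point): Closed jar 68 mm in diameter, 90 mm tall, at the right; point at half its height. Bystander.
Things that resemble listed ones, but are neither listed nor needed, are in the scene too. Of the things that look like the part that bears insulator_center, take the one that is farthest from the robot's base at the start.

How it is judged:
By the outcome, as a careful person would: the job done as asked, in the order asked, and still so for the second after the job is handed in, with the robot touching nothing.
It also fails if it takes over 69 s, if anything falls off the work surface, if the arm or the gripper's body presses on something with over 40 N, if the wrist force passes 120 N, or if a joint passes its speed limit or range.

## Robot

A 7-joint arm with a two-finger parallel gripper is mounted at the origin on the work surface. World frame = base frame: x ahead of the robot, y to its left, z up, the work surface at z = 0. Lengths are in mm, angles in rad, forces in N, time in s.
With the tool pointing down it reaches from about 425 to 950 mm from the base axis. Payload 16.7 kg.
Tool frame: the origin (TCP) lies at the very end of the fingers, on their centre line; the grasp point (between the pads) lies robot.grip_depth behind it (robot.grip_depth is the distance from the TCP to the grasp point, in mm); y points along the fingers, x is the direction in which the jaws open and shut, and the axes are right-handed (so a half turn about y gives the same grasp; the last joint's range is limited). The gripper opens to 94 mm and grips with 3 to 60 N. Pads are 16 mm wide; open, the fingers measure 119 mm over their backs; the gripper's body (75 mm by 177 mm) begins 78 mm behind the grasp point.
Start: joints at [-1.282, 0.426, 0.074, 1.606, -0.034, 1.111, -0.067], TCP at [286.163, 611.298, 205.467] pointing down, gripper open.
Joint ranges: [-2.85, 2.85], [-0.5, 2.14], [-1.23, 1.37], [0.21, 2.46], [-1.02, 4.16], [0.16, 2.05], [-2.73, 2.73]. Speed limits (rad/s): [1.89, 1.89, 2.39, 2.39, 3.01, 3.01, 3.01].

## Interface

Orientations are given as a rotation vector (axis times angle).
In Python, from bench import robot gives the robot as it stands.
- The arm moves only by the tool play_rows, never from a script. Its argument "motion" is a list of rows, each an object with "offset": the shift along the tool's x, y, z in cm, a list of three; "spin": the turn about the tool's y in degrees; "claw": the opening in per cent of the stroke, from 0 (shut) to 100 (fully open). In form: [{"offset": [x, y, z], "spin": spin, "claw": claw}, ...]. A call has 1 to 8 rows; each row shifts and turns the pose as measured when the row begins, along the tool's axes as they then stand; what a row does not reach is not made up. A row lasts 1/12 s, in which the tool goes at most 41.7 mm and 7.16 degrees, less where a joint would pass 70% of its speed; a pose out of reach is approached as far as the arm can. A call with a gripper value outside its range is refused whole. The fingers move at their own pace and stop on an object; "force" is the grip in N (left out, the last holds). Time passes only in rows, so rows that do not move let the fingers close. It gives the time, the measured TCP pose, the force and the opening at its end, in the units of the state.
- robot.read_state(): the state, without advancing time (a new reading comes with each control period).
- robot.snapshot(name): name is "scene" or "top"; returns the picture (384x512x3 uint8, red, green, blue); there is no depth.
- robot.calibration(name): a dict with "vertical_fov" (degrees; the focal length in pixels is half the picture's height over the tangent of half this angle, whatever the lens; pixels are square), "cx", "cy" (the principal point, pixels), "k1" (the pictures are not rectified: a ray, as slopes to the right and down, at radius r is drawn at 1 + k1 r^2 times it, then the intrinsics apply), "xyz" and "rotation" of the camera in the world. Camera axes: x right, y up, looking along -z (the intrinsics and any distortion apply to the point x, -y, -z); pixel columns grow to the right and rows downward; lengths in mm; the calibration is good to about 2 mm. A picture is of the moment at which its call begins. calibration takes no time and is no camera call.
- robot.hand_in(): hands the job in, once; it reports no verdict.
The state is a dict: "time_s": time; "joint_positions": joint angles; "dq": joint speeds; "effort": joint torques, N m; "tcp_pos": TCP position; "orientation": TCP orientation; "wrist_force": force on the tool from outside, world axes, zero at the start; "moment": the same for the moment, N m; "gripper_width": opening from 0.0 (shut) to 1.0 (fully open).
Only numpy, scipy, OpenCV 4.12 (cv2) and the standard library are available. Lean on these libraries where they do the work, as an engineer would, in place of code of your own. Each camera call takes 0.05 s, during which the arm holds its last target. There are 200 camera calls.

## Working session

There is one attempt and no reset: what is moved stays moved. The work goes in short steps, Python scripts to look and compute and a tool call to move; the robot and the scene stay as the last step left them, time stands still between calls to the robot, and variables do not carry over. Pictures are saved under pics/ and viewed, about 8 in all and at most 12, crops included, and the job is handed in when it is done.

Besides the shell and the picture viewer there is one more tool, called after "Request:" by a JSON object that holds its "name" and its "arguments". play_rows: Moves the arm, as the interface text tells. Its arguments: {"type":"object","properties":{"motion":{"type":"array"},"force":{"type":"number"}},"required":["motion"]}

```bash
mkdir -p pics; python3 - <<'E'
from bench import robot
import cv2,numpy as np
s=robot.read_state()
for k,v in s.items(): print(k,np.round(v,4))
print(robot.grip_depth)
for n in("scene","top"):
    im=robot.snapshot(n); cv2.imwrite(f"pics/{n}0.png",cv2.resize(im[:,:,::-1],(800,600),interpolation=cv2.INTER_CUBIC)); cv2.imwrite(f"pics/raw_{n}0.png",im[:,:,::-1]); print(n,robot.calibration(n))
E
ls
```

```text
time_s 0.0
joint_positions [-1.2825  0.4267  0.0738  1.6066 -0.0341  1.1108 -0.0671]
dq [ 0.0013 -0.0005 -0.0004  0.0001 -0.0001  0.0004 -0.0009]
effort [ 0.00000e+00 -9.35837e+01  3.66650e+00 -4.54201e+01 -4.89000e-02
  2.02000e-02  2.00000e-04]
tcp_pos [285.9599 610.9251 204.7541]
orientation [-1.3859 -0.8801  0.8819]
wrist_force [ 0.2271  0.3755 -0.0722]
moment [ 0.0196 -0.0316  0.0023]
gripper_width 1.0011
18.8
scene {'vertical_fov': 49.59650554640088, 'cx': 256.21223086310357, 'cy': 197.59418619507383, 'k1': 0.04679265798110127, 'xyz': array([ 897.36408516, -713.31870558, 1044.73784425]), 'rotation': array([0.71302778, 0.20663115, 0.57802629])}
top {'vertical_fov': 46.191515803297214, 'cx': 260.4074104565981, 'cy': 193.35367752724179, 'k1': -0.14774029942517244, 'xyz': array([  89.19240562,   -7.46629477, 1778.80014889]), 'rotation': array([ 0.17086105, -0.16393752, -1.57939729])}
pics
```

View pics/scene0.png

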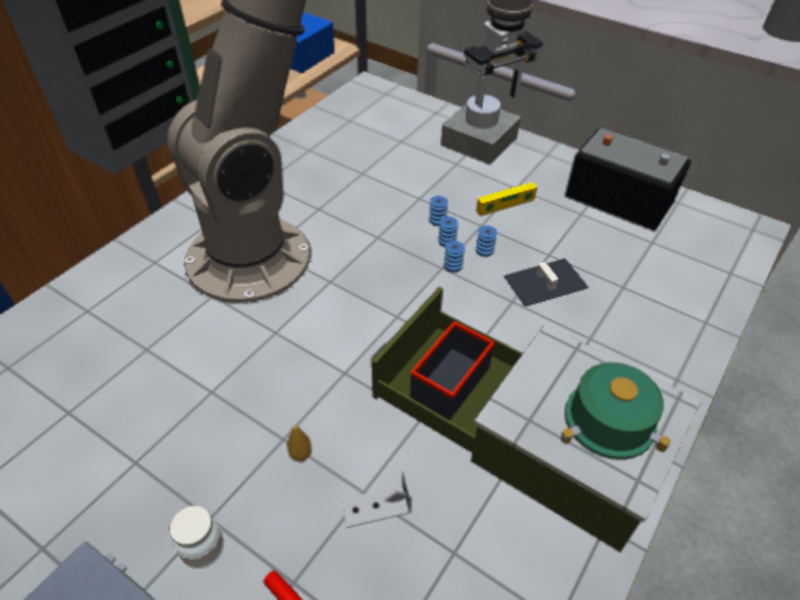

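View pics/top0.png

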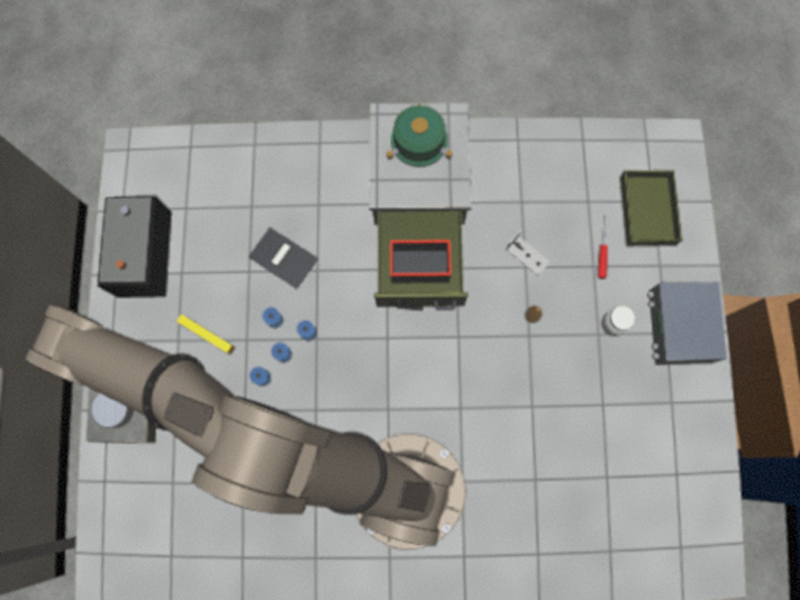

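The scene view shows four blue insulators, the lid by the level, and the box with its red gasket in the drawer. The plumb bob, bracket, jar and screwdriver are on the right. The candidates for the insulator in the top view (800x600) are (272,317), (306,330), (281,352) and (260,376). Next I measure them and check a close crop.

```bash
cat > h.py <<'E'
import numpy as np,cv2
from bench import robot
from scipy.spatial.transform import Rotation as R
def cam(n):
    c=robot.calibration(n); f=192/np.tan(np.radians(c["vertical_fov"])/2)
    K=np.array([[f,0,c["cx"]],[0,f,c["cy"]],[0,0,1]]); return K,np.array([c["k1"],0,0,0,0.]),np.array(c["xyz"]),R.from_rotvec(c["rotation"]).as_matrix()@np.diag([1,-1,-1])
def proj(n,P):
    K,d,C,M=cam(n); return cv2.projectPoints(np.float64(P).reshape(-1,1,3),cv2.Rodrigues(M.T)[0],-M.T@C,K,d)[0].reshape(-1,2)
def rays(n,px):
    K,d,C,M=cam(n); u=cv2.undistortPoints(np.float64(px).reshape(-1,1,2),K,d).reshape(-1,2)
    return C,np.c_[u,np.ones(len(u))]@M.T
def onz(n,px,z):
    C,v=rays(n,px); return C+v*((z-C[2])/v[:,2])[:,None]
def crop(n,im,x0,y0,x1,y1,s): return cv2.resize(im[y0:y1,x0:x1,::-1],None,fx=s,fy=s,interpolation=cv2.INTER_CUBIC)
def tool():
    s=robot.read_state(); return np.array(s["tcp_pos"]),R.from_rotvec(s["orientation"]).as_matrix(),s
E
python3 - <<'E'
from h import *
im=cv2.imread("pics/raw_top0.png")[:,:,::-1]; sc=cv2.imread("pics/raw_scene0.png")[:,:,::-1]
p,M,s=tool(); print(np.round(M,3))
def blobs(n,im,m,amin):
    k,l,st,c=cv2.connectedComponentsWithStats(m.astype(np.uint8)); 
    return [(st[i],c[i]) for i in range(1,k) if st[i][4]>amin]
for n,I in(("top",im),("scene",sc)):
    h=cv2.cvtColor(np.ascontiguousarray(I),cv2.COLOR_RGB2HSV)
    m=(h[...,0]>98)&(h[...,0]<125)&(h[...,1]>110)&(h[...,2]>60)
    for st,c in blobs(n,I,m,30):
        q=onz(n,[c],30)[0]; print(n,"blue",st,c.round(1),q.round(0),np.hypot(q[0],q[1]).round())
    r=((h[...,0]<6)|(h[...,0]>174))&(h[...,1]>170)&(h[...,2]>100)
    for st,c in blobs(n,I,r,40):
        print(n,"red",st,c.round(1))
a=crop("top",im,150,140,215,250,5.4);b=crop("scene",sc,265,115,385,205,4.0)
a=cv2.copyMakeBorder(a,0,600-a.shape[0],0,0,0);b=b[:, :430] if 0 else cv2.resize(b,(440,330)); b=cv2.copyMakeBorder(b,0,600-330,0,0,0)
cv2.imwrite("pics/c1.png",np.hstack([a,b])[:600,:800])
E
```

```text
[[ 0.424 -0.    -0.906]
 [ 0.906 -0.001  0.424]
 [-0.001 -1.    -0.   ]]
top blue [169 198  10  10  63] [173.7 202.4] [435. 343.  30.] 555.0
top blue [191 206  10  10  60] [195.7 210.8] [400. 255.  30.] 475.0
top blue [175 220  10  10  59] [179.4 224.7] [346. 319.  30.] 470.0
top blue [161 236  11  10  66] [165.7 240.3] [284. 372.  30.] 468.0
top red [250 154  38   8  58] [267.6 155. ]
top red [384 158   4  19  65] [385.5 167.1]
scene blue [186   8  27  38 700] [199.6  26.5] [-507.  850.   30.] 989.0
scene blue [275 126  22  48 494] [285.7 149.4] [349. 304.  30.] 463.0
scene blue [305 145  13  18 175] [310.7 153.5] [435. 337.  30.] 550.0
scene red [264 207  52  47 273] [290.7 231.8]
scene red [169 366  24  18 224] [179.  375.5]
```

View pics/c1.png

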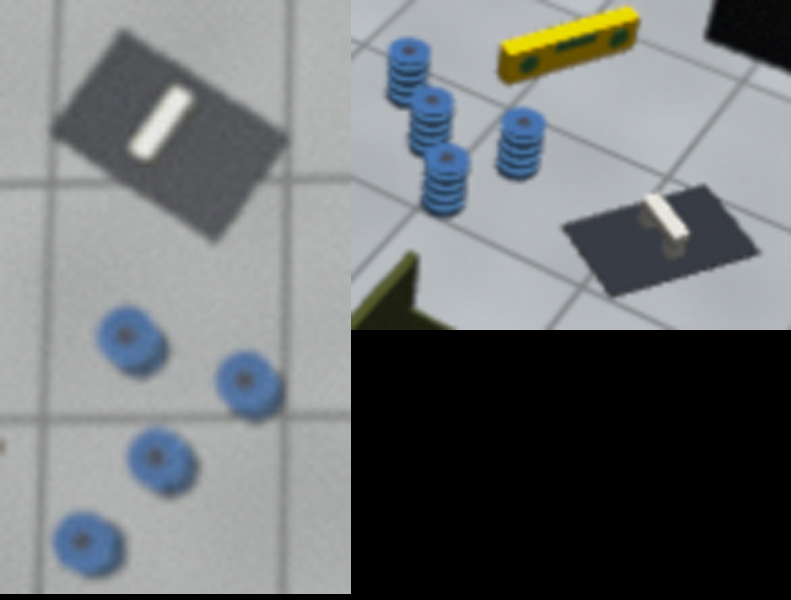

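I take the insulator at (173.7,202.4) in the raw top picture. It is at about (435,341), 555 mm from the base, while the other three are at 468–475 mm. In the crop all four look identical. Now I fit the box and lid.

```bash
python3 - <<'E'
from h import *
from scipy.optimize import least_squares
def fit(obs,w,l,x0,fixz=None):
    c=np.array([[w,l],[w,-l],[-w,-l],[-w,l]])/2
    def res(p,out=False):
        z=fixz if fixz is not None else p[3]
        Q=np.array([[np.cos(p[2]),-np.sin(p[2])],[np.sin(p[2]),np.cos(p[2])]])
        P=np.c_[c@Q.T+p[:2],np.full(4,z)]
        r=[]
        for n,o in obs:
            q=proj(n,P); d=np.linalg.norm(q[:,None]-np.array(o)[None],axis=2); j=d.argmin(0); r.append((q[j]-o).ravel())
        return np.concatenate(r)
    s=least_squares(res,x0); print(s.x.round(3),np.round(s.fun,1))
ob={}
for n,win in(("top",(240,145,300,185)),("scene",(255,200,325,260))):
    I=cv2.imread(f"pics/raw_{n}0.png"); h=cv2.cvtColor(I,cv2.COLOR_BGR2HSV)
    m=(((h[...,0]<8)|(h[...,0]>172))&(h[...,1]>110)).astype(np.uint8); k=np.zeros_like(m);x0,y0,x1,y1=win;k[y0:y1,x0:x1]=m[y0:y1,x0:x1]
    hull=cv2.convexHull(cv2.findNonZero(k)); 
    e=1
    while len(a:=cv2.approxPolyDP(hull,e,True))>4:e+=.3
    ob[n]=a.reshape(-1,2).astype(float); print(n,ob[n].tolist())
fit(list(ob.items()),90,150,[620,0,0,120])
o2=[("top",np.array([(390,240),(451,240),(452,277),(390,277)])/1.5625),("scene",np.array([(455,322),(495,345),(449,397),(411,374)])/1.5625)]
fit(o2,90,150,[620,0,0,120])
lt=np.array([(122,28),(290,138),(215,245),(50,130)])/5.4+[150,140]
ls=np.array([(562-351,228),(706-351,184),(760-351,252),(613-351,297)])/3.667+[265,115]
print(onz("top",lt,11).round())
fit([("top",lt),("scene",ls)],100,160,[580,310,-.6],11)
# bar top ends (z=46)... white bar centre
b=(np.array([[160,124]])/5.4+[150,140]); print("bar",onz("top",b,42))
print("bar ends",onz("top",np.array([(180,92),(142,154)])/5.4+[150,140],43))
C1,v1=rays("top",[[173.7,202.4]]);C2,v2=rays("scene",[[310.7,153.5]])
A=np.c_[v1[0],-v2[0]];t=np.linalg.lstsq(A,C2-C1,rcond=None)[0];print(C1+t[0]*v1[0],C2+t[1]*v2[0])
E
```

```text
top [[288.0, 175.0], [250.0, 176.0], [250.0, 154.0], [287.0, 154.0]]
scene [[316.0, 219.0], [290.0, 255.0], [263.0, 240.0], [289.0, 206.0]]
[ 5.70176e+02 -3.75180e+01  1.50000e-02  8.01010e+01] [ 0.5  0.3  0.   0.5 -0.5  0.4  0.5 -0.8 -0.3  0.5  0.2 -0.7  0.  -0.5
  0.6  0.6]
[ 5.69387e+02 -3.81090e+01 -3.10000e-02  7.94940e+01] [ 0.6  0.1 -0.4  0.7 -1.1 -0.9  0.  -1.4 -0.6  0.8 -0.8 -0.2  1.   0.3
 -1.  -0.7]
[[681. 359.  11.]
 [591. 228.  11.]
 [509. 283.  11.]
 [601. 412.  11.]]
[ 6.00488e+02  3.18222e+02 -5.94000e-01] [ 0.6 -1.2  0.9 -1.5  0.8 -1.3 -0.1 -0.7 -0.8 -1.9 -0.5 -1.1  0.  -1.
 -0.8 -1. ]
bar [[594.95239854 321.29186868  42.        ]]
bar ends [[619.27293229 306.66298028  43.        ]
 [571.70481666 334.02671742  43.        ]]
[436.20631901 343.95938584  27.17063125] [433.07680695 341.50826641  26.05888329]
```

Request:
{"name": "play_rows", "arguments": {"motion": [{"offset": [0, 0, 0], "spin": -7, "claw": 80}, {"offset": [0, 0, 0], "spin": -7, "claw": 80}, {"offset": [0, 0, 0], "spin": -7, "claw": 80}, {"offset": [0, 0, 0], "spin": -4, "claw": 80}]}}

```text
time_s: 0.43
tcp_pos: [285.3, 610.2, 203.1]
orientation: [-1.206, -1.215, 1.221]
wrist_force: [0.1, -0.2, 0.2]
gripper_width: 0.804
```

Request:
{"name": "play_rows", "arguments": {"motion": [{"offset": [-3.35, 0.5, -1.87], "spin": 0, "claw": 75}, {"offset": [-3.35, 0.5, -1.87], "spin": 0, "claw": 75}, {"offset": [-3.35, 0.5, -1.87], "spin": 0, "claw": 75}, {"offset": [-3.35, 0.5, -1.87], "spin": 0, "claw": 75}, {"offset": [-3.35, 0.5, -1.87], "spin": 0, "claw": 75}, {"offset": [-3.35, 0.5, -1.87], "spin": 0, "claw": 75}, {"offset": [-3.35, 0.5, -1.87], "spin": 0, "claw": 75}, {"offset": [-3.35, 0.5, -1.87], "spin": 0, "claw": 75}]}}

```text
time_s: 1.1
tcp_pos: [438.2, 341.5, 159.1]
orientation: [-1.191, -1.228, 1.239]
wrist_force: [1.1, 0.7, -0.4]
gripper_width: 0.749
```

Request:
{"name": "play_rows", "arguments": {"motion": [{"offset": [0, 3, 0.2], "spin": 0, "claw": 75}, {"offset": [0.1, 3, 0.1], "spin": -1, "claw": 75}, {"offset": [0, 0, 0], "spin": 0, "claw": 75}]}}

```text
time_s: 1.35
tcp_pos: [441.0, 331.9, 98.1]
orientation: [-1.193, -1.233, 1.242]
wrist_force: [-1.2, -0.7, -0.2]
gripper_width: 0.745
```

```bash
python3 - <<'E'
from h import *
p,M,s=tool(); print(p.round(1),M.round(3).tolist())
im=robot.snapshot("scene"); t=robot.snapshot("top")
cv2.imwrite("pics/raw_scene1.png",im[:,:,::-1]);cv2.imwrite("pics/raw_top1.png",t[:,:,::-1])
a=crop("",im,265,90,365,190,4);b=crop("",t,140,150,240,250,4)
# mark predicted tcp and expected insulator top centre
for I,n,o in((a,"scene",(265,90)),(b,"top",(140,150))):
    for P,c in((p,(0,0,255)),((435,342,60),(0,255,0)),((435,342,0),(0,255,255))):
        q=((proj(n,[P])[0]-o+.5)*4).astype(int); cv2.drawMarker(I,tuple(map(int,q)),c,0,10,1)
cv2.imwrite("pics/c2.png",np.hstack([a,b]))
E
```

```text
[441.  331.9  98.1] [[-0.038, -0.003, -0.999], [0.999, -0.005, -0.038], [-0.005, -1.0, 0.003]]
```

View pics/c2.png

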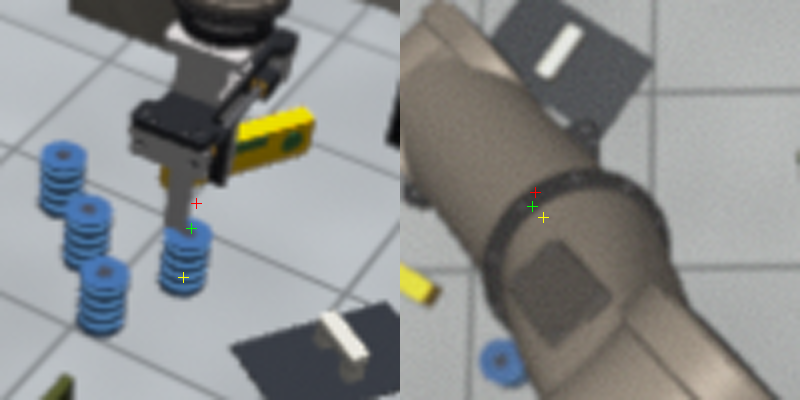

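The fingers are above the chosen insulator. The predicted axis (green at (191,228), yellow at (183,277)) matches it within about 1 px. The TCP is some 10 mm off in y, so I correct that and descend.

Request:
{"name": "play_rows", "arguments": {"motion": [{"offset": [0.9, 0, 0.6], "spin": 2, "claw": 75}, {"offset": [0, 0, 0], "spin": 0, "claw": 75}, {"offset": [0, 0, 0], "spin": 0, "claw": 75}]}}

```text
time_s: 1.7
tcp_pos: [436.4, 345.9, 106.2]
orientation: [-1.208, -1.214, 1.21]
wrist_force: [-0.4, -0.8, 1.3]
gripper_width: 0.749
```

Request:
{"name": "play_rows", "arguments": {"motion": [{"offset": [-0.4, 1, 0.1], "spin": 0, "claw": 75}, {"offset": [0, 1.5, 0], "spin": 0, "claw": 75}, {"offset": [0, 1.5, 0], "spin": 0, "claw": 75}, {"offset": [0, 1, 0], "spin": 0, "claw": 75}, {"offset": [0, 0.5, 0], "spin": 0, "claw": 75}, {"offset": [0, 0, 0], "spin": 0, "claw": 75}]}}

```text
time_s: 2.2
tcp_pos: [437.4, 343.3, 51.9]
orientation: [-1.206, -1.225, 1.208]
wrist_force: [-0.4, 0.5, 0.9]
gripper_width: 0.749
```

Request:
{"name": "play_rows", "arguments": {"motion": [{"offset": [-0.2, 1, 0.2], "spin": 0, "claw": 75}, {"offset": [0, 1, 0], "spin": 0, "claw": 75}, {"offset": [0, 0.6, 0], "spin": 0, "claw": 75}, {"offset": [0, 0.3, 0], "spin": 0, "claw": 75}, {"offset": [0, 0, 0], "spin": 0, "claw": 75}]}}

```text
time_s: 2.62
tcp_pos: [436.0, 341.3, 20.8]
orientation: [-1.206, -1.226, 1.208]
wrist_force: [0.1, 0.0, 0.5]
gripper_width: 0.749
```

Request:
{"name": "play_rows", "arguments": {"motion": [{"offset": [0, 0, 0], "spin": 0, "claw": 30}, {"offset": [0, 0, 0], "spin": 0, "claw": 30}, {"offset": [0, 0, 0], "spin": 0, "claw": 30}, {"offset": [0, 0, 0], "spin": 0, "claw": 30}, {"offset": [0, 0, 0], "spin": 0, "claw": 30}, {"offset": [0, 0, 0], "spin": 0, "claw": 30}, {"offset": [0, 0, 0], "spin": 0, "claw": 30}, {"offset": [0, 0, 0], "spin": 0, "claw": 30}], "force": 25}}

```text
time_s: 3.28
tcp_pos: [436.4, 341.6, 21.7]
orientation: [-1.206, -1.227, 1.207]
wrist_force: [-0.7, 0.6, -1.7]
gripper_width: 0.464
```

Request:
{"name": "play_rows", "arguments": {"motion": [{"offset": [0, -1, 0], "spin": 0, "claw": 30}, {"offset": [0, -2, 0], "spin": 0, "claw": 30}, {"offset": [0, -3, 0], "spin": 0, "claw": 30}, {"offset": [0, -3, 0], "spin": 0, "claw": 30}, {"offset": [0, -3, 0], "spin": 0, "claw": 30}, {"offset": [0, -3, 0], "spin": 0, "claw": 30}, {"offset": [0, -2, 0], "spin": 0, "claw": 30}, {"offset": [0, -1, 0], "spin": 0, "claw": 30}]}}

```text
time_s: 3.95
tcp_pos: [432.5, 338.1, 211.6]
orientation: [-1.206, -1.222, 1.212]
wrist_force: [0.7, 0.2, -1.7]
gripper_width: 0.465
```

Request:
{"name": "play_rows", "arguments": {"motion": [{"offset": [-1.5, 0, -0.5], "spin": 0, "claw": 30}, {"offset": [-2.5, 0, -0.9], "spin": 0, "claw": 30}, {"offset": [-2.7, 0, -1], "spin": 0, "claw": 30}, {"offset": [-2.7, 0, -1], "spin": 0, "claw": 30}, {"offset": [-2.7, 0, -1], "spin": 0, "claw": 30}, {"offset": [-2.7, 0, -1], "spin": 0, "claw": 30}, {"offset": [-2.7, 0, -1], "spin": 0, "claw": 30}, {"offset": [-2.7, 0, -1], "spin": 0, "claw": 30}]}}

```text
time_s: 4.62
tcp_pos: [509.4, 136.3, 221.8]
orientation: [-1.198, -1.241, 1.208]
wrist_force: [0.4, -0.3, -1.9]
gripper_width: 0.466
```

Request:
{"name": "play_rows", "arguments": {"motion": [{"offset": [-2.7, 0, -1], "spin": 0, "claw": 30}, {"offset": [-2.7, 0, -1], "spin": 0, "claw": 30}, {"offset": [-2.7, 0, -1], "spin": 0, "claw": 30}, {"offset": [-2.5, 0, -0.9], "spin": 0, "claw": 30}, {"offset": [-1.5, 0, -0.5], "spin": 0, "claw": 30}, {"offset": [-0.7, 0, -0.3], "spin": 0, "claw": 30}, {"offset": [0, 0, 0], "spin": 0, "claw": 30}, {"offset": [0, 0, 0], "spin": 0, "claw": 30}]}}

```text
time_s: 5.28
tcp_pos: [560.3, -4.0, 226.5]
orientation: [-1.203, -1.238, 1.2]
wrist_force: [-0.3, 0.1, -2.3]
gripper_width: 0.463
```

```bash
python3 - <<'E'
from h import *
p,M,s=tool(); print(p.round(1),M.round(3).tolist())
im=robot.snapshot("scene"); t=robot.snapshot("top")
cv2.imwrite("pics/raw_scene2.png",im[:,:,::-1]);cv2.imwrite("pics/raw_top2.png",t[:,:,::-1])
a=crop("",im,235,150,335,290,4);b=crop("",t,225,110,325,250,4)
# box model overlay, both rim hypotheses
for I,n,o in((a,"scene",(235,150)),(b,"top",(225,110))):
    for z,c in((80,(255,255,0)),(92,(255,0,255))):
        P=[(570+sx*45,-38+sy*75,z) for sx,sy in((1,1),(1,-1),(-1,-1),(-1,1))]
        q=((proj(n,P)-o+.5)*4).astype(np.int32); cv2.polylines(I,[q],True,c,1)
    q=((proj(n,[p])[0]-o+.5)*4).astype(int); cv2.drawMarker(I,tuple(map(int,q)),(0,255,255),0,10,1)
cv2.imwrite("pics/c3.png",np.hstack([a,b]))
E
```

```text
[560.3  -4.  226.5] [[-0.013, 0.016, -1.0], [1.0, 0.016, -0.013], [0.015, -1.0, -0.016]]
```

View pics/c3.png

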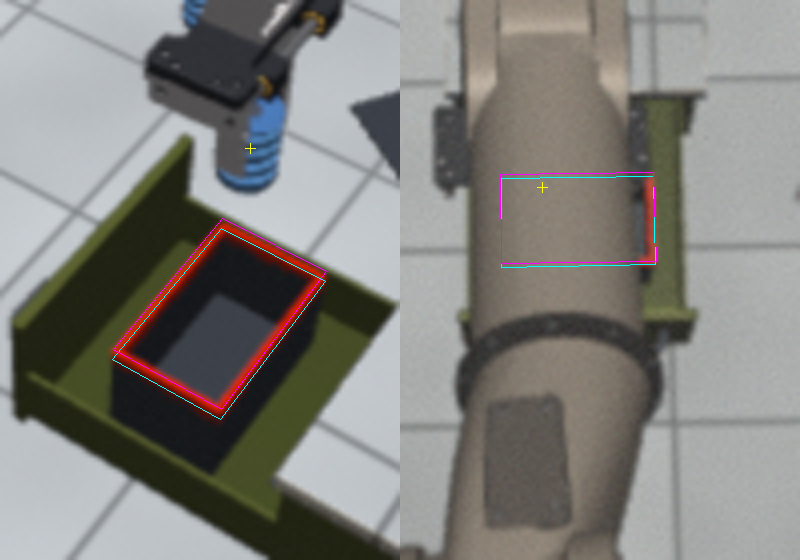

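The magenta outline (z≈92, centre (570,-38)) lies on the gasket in both pictures. That puts the rim at about 84–85 and the floor at about 14–15. I centre over the box and go down.

Request:
{"name": "play_rows", "arguments": {"motion": [{"offset": [-1, 1, -0.3], "spin": 0, "claw": 30}, {"offset": [-1.2, 2, -0.4], "spin": 0, "claw": 30}, {"offset": [-0.8, 2, -0.3], "spin": 0, "claw": 30}, {"offset": [0, 2, 0], "spin": 0, "claw": 30}, {"offset": [0, 1, 0], "spin": 0, "claw": 30}, {"offset": [0, 0, 0], "spin": 0, "claw": 30}]}}

```text
time_s: 5.88
tcp_pos: [572.7, -28.5, 141.4]
orientation: [-1.198, -1.249, 1.205]
wrist_force: [-0.3, -0.2, -1.3]
gripper_width: 0.463
```

Request:
{"name": "play_rows", "arguments": {"motion": [{"offset": [-0.7, 0, 0.3], "spin": 1, "claw": 30}, {"offset": [-0.2, 0.6, 0], "spin": 0, "claw": 30}, {"offset": [0, 1, 0], "spin": 0, "claw": 30}, {"offset": [0, 1.5, 0], "spin": 0, "claw": 30}, {"offset": [0, 1.5, 0], "spin": 0, "claw": 30}, {"offset": [0, 1, 0], "spin": 0, "claw": 30}, {"offset": [0, 0.5, 0], "spin": 0, "claw": 30}, {"offset": [0, 0, 0], "spin": 0, "claw": 30}]}}

```text
time_s: 6.55
tcp_pos: [572.9, -36.3, 79.2]
orientation: [-1.209, -1.241, 1.189]
wrist_force: [-0.1, -0.3, -1.9]
gripper_width: 0.464
```

Request:
{"name": "play_rows", "arguments": {"motion": [{"offset": [0, 1, 0.2], "spin": 0, "claw": 30}, {"offset": [0, 1, 0], "spin": 0, "claw": 30}, {"offset": [0, 0.7, 0], "spin": 0, "claw": 30}, {"offset": [0, 0.4, 0], "spin": 0, "claw": 30}, {"offset": [0, 0, 0], "spin": 0, "claw": 30}]}}

```text
time_s: 6.97
tcp_pos: [572.4, -35.5, 46.3]
orientation: [-1.211, -1.242, 1.188]
wrist_force: [-0.3, -0.4, -1.2]
gripper_width: 0.461
```

Now I ease down in small steps.

Request:
{"name": "play_rows", "arguments": {"motion": [{"offset": [0, 0.2, 0], "spin": 0, "claw": 30}, {"offset": [0, 0.2, 0], "spin": 0, "claw": 30}, {"offset": [0, 0.2, 0], "spin": 0, "claw": 30}, {"offset": [0, 0, 0], "spin": 0, "claw": 30}]}}

```text
time_s: 7.3
tcp_pos: [573.0, -35.4, 40.0]
orientation: [-1.211, -1.243, 1.188]
wrist_force: [-0.2, -0.6, -1.8]
gripper_width: 0.468
```

Request:
{"name": "play_rows", "arguments": {"motion": [{"offset": [0, 0.1, 0], "spin": 0, "claw": 30}, {"offset": [0, 0.1, 0], "spin": 0, "claw": 30}, {"offset": [0, 0, 0], "spin": 0, "claw": 30}]}}

```text
time_s: 7.55
tcp_pos: [573.4, -35.4, 38.2]
orientation: [-1.212, -1.243, 1.187]
wrist_force: [0.4, 0.0, -2.1]
gripper_width: 0.464
```

Request:
{"name": "play_rows", "arguments": {"motion": [{"offset": [0, 0.1, 0], "spin": 0, "claw": 30}, {"offset": [0, 0.1, 0], "spin": 0, "claw": 30}, {"offset": [0, 0, 0], "spin": 0, "claw": 30}]}}

```text
time_s: 7.8
tcp_pos: [573.6, -35.3, 36.3]
orientation: [-1.212, -1.244, 1.187]
wrist_force: [-1.0, 0.6, -1.5]
gripper_width: 0.463
```

Request:
{"name": "play_rows", "arguments": {"motion": [{"offset": [0, 0.1, 0], "spin": 0, "claw": 30}, {"offset": [0, 0.1, 0], "spin": 0, "claw": 30}, {"offset": [0, 0, 0], "spin": 0, "claw": 30}]}}

```text
time_s: 8.05
tcp_pos: [574.9, -35.3, 35.6]
orientation: [-1.213, -1.245, 1.186]
wrist_force: [-1.0, -0.6, -1.7]
gripper_width: 0.466
```

Request:
{"name": "play_rows", "arguments": {"motion": [{"offset": [0, 0.15, 0], "spin": 0, "claw": 30}, {"offset": [0, 0.15, 0], "spin": 0, "claw": 30}, {"offset": [0, 0, 0], "spin": 0, "claw": 30}]}}

```text
time_s: 8.3
tcp_pos: [577.0, -35.2, 35.1]
orientation: [-1.215, -1.249, 1.183]
wrist_force: [1.1, -0.6, -1.9]
gripper_width: 0.465
```

```bash
python3 - <<'E'
from h import *
p,M,s=tool(); print(p.round(1),M.round(3).tolist(),np.round(s["joint_positions"],3),np.round(s["wrist_force"],2),np.round(s["moment"],3))
im=robot.snapshot("scene")
cv2.imwrite("pics/c4.png",crop("",im,240,150,340,270,5))
E
```

```text
[577.  -35.2  35.1] [[-0.007, 0.034, -0.999], [1.0, 0.021, -0.006], [0.02, -0.999, -0.034]] [-0.254  0.477  0.272  2.    -0.236  0.659  1.75 ] [ 1.11 -0.65 -1.9 ] [-0.022  0.085  0.036]
```

View pics/c4.png

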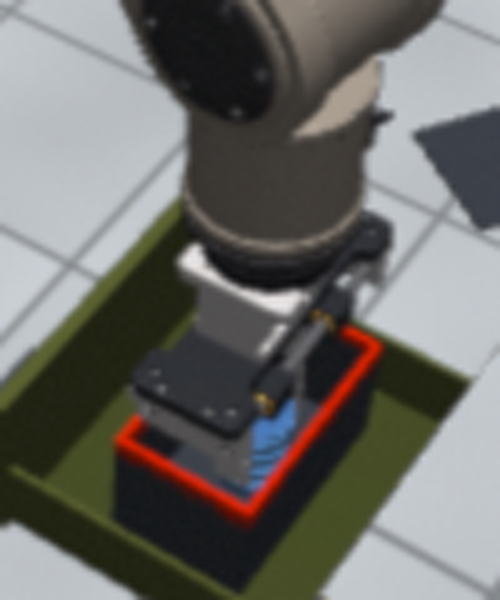

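Request:
{"name": "play_rows", "arguments": {"motion": [{"offset": [0, 0, 0.3], "spin": 0, "claw": 30}, {"offset": [0, 0, 0], "spin": 0, "claw": 30}, {"offset": [0, 0.15, 0], "spin": 0, "claw": 30}, {"offset": [0, 0, 0], "spin": 0, "claw": 30}]}}

```text
time_s: 8.68
tcp_pos: [574.6, -35.1, 34.5]
orientation: [-1.217, -1.25, 1.182]
wrist_force: [0.6, -0.4, -2.5]
gripper_width: 0.469
```

Request:
{"name": "play_rows", "arguments": {"motion": [{"offset": [0, 0.2, 0.1], "spin": 0, "claw": 30}, {"offset": [0, 0.2, 0], "spin": 0, "claw": 30}, {"offset": [0, 0, 0], "spin": 0, "claw": 30}]}}

```text
time_s: 8.93
tcp_pos: [576.3, -35.1, 33.4]
orientation: [-1.22, -1.255, 1.178]
wrist_force: [1.1, -0.9, -1.9]
gripper_width: 0.466
```

```bash
python3 - <<'E'
from h import *
p,M,s=tool(); print(p.round(1),M[:,1].round(3).tolist(),np.round(s["joint_positions"],3),np.round(s["wrist_force"],2),np.round(s["moment"],3))
E
```

```text
[576.3 -35.1  33.4] [0.041, 0.022, -0.999] [-0.252  0.475  0.269  2.008 -0.24   0.645  1.753] [ 1.11 -0.9  -1.94] [0.006 0.06  0.001]
```

```bash
python3 - <<'E'
from h import *
p,M,s=tool(); print(np.round(s["effort"],2))
t=robot.snapshot("top"); im=robot.snapshot("scene")
cv2.imwrite("pics/c5.png",np.hstack([crop("",im,150,0,350,280,2),crop("",t,200,80,350,290,8/3)]))
E
```

```text
[-3.000e-02 -8.400e+01  8.040e+00 -3.271e+01 -1.100e-01 -1.400e-01
  4.000e-02]
```

View pics/c5.png

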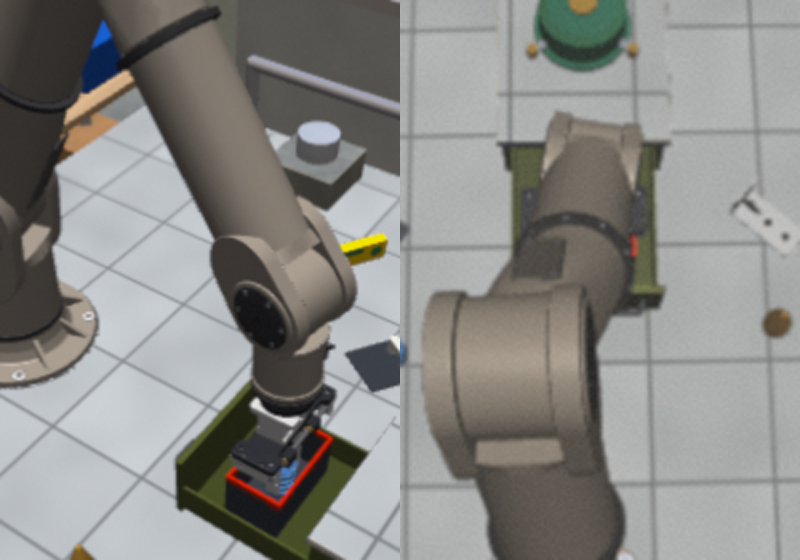

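Request:
{"name": "play_rows", "arguments": {"motion": [{"offset": [0, 0, 0], "spin": 0, "claw": 30}, {"offset": [0, -0.5, 0.2], "spin": 0, "claw": 30}, {"offset": [0, -0.4, 0], "spin": 0, "claw": 30}, {"offset": [0, 0, 0], "spin": 0, "claw": 30}, {"offset": [0, 0, 0], "spin": 0, "claw": 30}]}}

```text
time_s: 9.45
tcp_pos: [572.3, -35.2, 41.7]
orientation: [-1.218, -1.252, 1.18]
wrist_force: [-0.4, 1.2, -2.0]
gripper_width: 0.462
```

```bash
python3 - <<'E'
from h import *
p,M,s=tool(); print(p.round(1),M[:,1].round(3).tolist(),np.round(s["joint_positions"],3),np.round(s["wrist_force"],2),np.round(s["moment"],3),np.round(s["effort"],2))
E
```

```text
[572.3 -35.2  41.7] [0.038, 0.022, -0.999] [-0.258  0.459  0.275  2.011 -0.232  0.661  1.747] [-0.36  1.21 -2.02] [-0.018  0.053 -0.048] [ 7.000e-02 -8.243e+01  7.970e+00 -3.295e+01 -5.000e-02 -1.000e-01
 -2.000e-02]
```

The trailing zero rows reset the target to the measured pose, which wipes out any contact force in the reading. I'll approach again and end on a moving row to test for contact.

Request:
{"name": "play_rows", "arguments": {"motion": [{"offset": [0, 0.3, 0.1], "spin": 0, "claw": 30}, {"offset": [0, 0.2, 0], "spin": 0, "claw": 30}]}}

```text
time_s: 9.62
tcp_pos: [571.6, -35.0, 36.6]
orientation: [-1.219, -1.253, 1.18]
wrist_force: [-0.5, 0.2, -2.1]
gripper_width: 0.462
```

Request:
{"name": "play_rows", "arguments": {"motion": [{"offset": [0, 0.1, 0], "spin": 0, "claw": 30}]}}

```text
time_s: 9.7
tcp_pos: [571.4, -35.0, 35.2]
orientation: [-1.218, -1.253, 1.18]
wrist_force: [-0.4, 0.4, -2.7]
gripper_width: 0.46
```

Request:
{"name": "play_rows", "arguments": {"motion": [{"offset": [0, 0.1, 0], "spin": 0, "claw": 30}]}}

```text
time_s: 9.78
tcp_pos: [571.2, -34.9, 33.8]
orientation: [-1.218, -1.252, 1.18]
wrist_force: [0.5, 0.1, -2.2]
gripper_width: 0.467
```

Request:
{"name": "play_rows", "arguments": {"motion": [{"offset": [0, 0.15, 0], "spin": 0, "claw": 30}]}}

```text
time_s: 9.87
tcp_pos: [571.6, -34.8, 32.6]
orientation: [-1.218, -1.253, 1.18]
wrist_force: [-6.9, 1.8, 33.3]
gripper_width: 0.466
```

Contact shows at z≈33. I relax the target and release.

Request:
{"name": "play_rows", "arguments": {"motion": [{"offset": [0, -0.05, 0], "spin": 0, "claw": 30}, {"offset": [0, 0, 0], "spin": 0, "claw": 50}, {"offset": [0, 0, 0], "spin": 0, "claw": 55}, {"offset": [0, 0, 0], "spin": 0, "claw": 65}, {"offset": [0, 0, 0], "spin": 0, "claw": 65}, {"offset": [0, 0, 0], "spin": 0, "claw": 65}]}}

```text
time_s: 10.37
tcp_pos: [572.2, -34.9, 33.0]
orientation: [-1.219, -1.253, 1.18]
wrist_force: [0.3, -0.4, 0.2]
gripper_width: 0.649
```

Request:
{"name": "play_rows", "arguments": {"motion": [{"offset": [0, -1, 0], "spin": 0, "claw": 65}, {"offset": [0, -1.5, 0], "spin": 0, "claw": 65}, {"offset": [0, -2, 0], "spin": 0, "claw": 65}, {"offset": [0, -2.5, 0], "spin": 0, "claw": 65}, {"offset": [0, -3, 0], "spin": 0, "claw": 65}, {"offset": [0, -3, 0], "spin": 0, "claw": 65}, {"offset": [0, -2, 0], "spin": 0, "claw": 65}, {"offset": [0, -1, 0], "spin": 0, "claw": 65}]}}

```text
time_s: 11.03
tcp_pos: [563.0, -39.6, 201.4]
orientation: [-1.216, -1.247, 1.182]
wrist_force: [0.1, -0.1, -0.0]
gripper_width: 0.649
```

```bash
python3 - <<'E'
from h import *
p,M,s=tool(); print(p.round(1),M.round(3).tolist(),np.round(s["joint_positions"],2))
E
```

```text
[563.  -39.6 201.4] [[-0.006, 0.033, -0.999], [1.0, 0.02, -0.005], [0.02, -0.999, -0.034]] [-0.33  0.24  0.35  1.9  -0.12  0.99  1.65]
```

Request:
{"name": "play_rows", "arguments": {"motion": [{"offset": [1.5, 0, -0.1], "spin": 3, "claw": 50}, {"offset": [2.8, 0, -0.3], "spin": 0, "claw": 50}, {"offset": [3.2, 0, -0.4], "spin": 0, "claw": 50}, {"offset": [3.2, 0, -0.4], "spin": 0, "claw": 50}, {"offset": [3.2, 0, -0.4], "spin": 0, "claw": 50}, {"offset": [3.2, 0, -0.4], "spin": 0, "claw": 50}, {"offset": [3.2, 0, -0.4], "spin": 0, "claw": 50}, {"offset": [3.2, 0, -0.4], "spin": 0, "claw": 50}]}}

```text
time_s: 11.7
tcp_pos: [605.0, 192.6, 221.3]
orientation: [-1.257, -1.204, 1.122]
wrist_force: [-0.2, -0.9, -0.0]
gripper_width: 0.5
```

```bash
python3 - <<'E'
from h import *
p,M,s=tool(); print(p.round(1),M.round(3).tolist())
L=[]
for n,w in(("top",(162,148,200,185)),("scene",(322,162,372,196))):
    I=cv2.imread(f"pics/raw_{n}0.png")[w[1]:w[3],w[0]:w[2]].astype(float); g=I.mean(2)
    k,l,st,c=cv2.connectedComponentsWithStats((g>(g.max()+60)/2).astype(np.uint8))
    for i in range(1,k):
        if 15<st[i][4]<120 and st[i][0]>0 and st[i][1]>0:
            ys,xs=np.nonzero(l==i); print(n,st[i],c[i]+w[:2]); 
            v=np.linalg.eigh(np.cov(xs,ys))[1][:,1]; cc=c[i]+w[:2]
            q=onz(n,[cc,cc+5*v,cc-5*v],44); print(q[0].round(1),np.degrees(np.arctan2(*(q[1]-q[2])[1::-1])).round(1))
            L.append((n,cc))
E
```

```text
[605.  192.6 221.3] [[0.065, 0.046, -0.997], [0.998, 0.021, 0.066], [0.024, -0.999, -0.045]]
top [12  8 11 13 66] [179.24242424 162.31818182]
[597.1 322.6  44. ] 145.0
top [29 26  9 11 60] [196.31666667 180.28333333]
[521.3 251.9  44. ] 152.1
```

Request:
{"name": "play_rows", "arguments": {"motion": [{"offset": [2.6, 0, 0.3], "spin": 0, "claw": 50}, {"offset": [2.2, 0, 0.3], "spin": 0, "claw": 50}, {"offset": [1.5, 0, 0], "spin": 7, "claw": 50}, {"offset": [0.8, 0, 0], "spin": 7, "claw": 50}, {"offset": [0, 0, 0], "spin": 7, "claw": 50}, {"offset": [0, 0, 0], "spin": 6, "claw": 50}, {"offset": [0, 0, 0], "spin": 0, "claw": 50}, {"offset": [0, 0, 0], "spin": 0, "claw": 50}]}}

```text
time_s: 12.37
tcp_pos: [602.2, 277.0, 228.2]
orientation: [-1.422, -0.843, 0.756]
wrist_force: [0.2, 0.2, -0.6]
gripper_width: 0.502
```

```bash
cat > st.py <<'E'
from h import *
import sys
p,M,s=tool(); print(p.round(1),"yaw",np.degrees(np.arctan2(M[1,0],M[0,0])).round(1),"ydir",M[:,1].round(3).tolist(),np.round(s["joint_positions"],2))
if len(sys.argv)>3:
    d=np.array([float(a) for a in sys.argv[1:4]])-p; print("offset cm",(M.T@d/10).round(2))
E
python3 st.py 598 321 110
```

```text
[602.2 277.  228.2] yaw 58.8 ydir [0.048, 0.023, -0.999] [-0.78  0.37  0.33  1.67 -0.13  1.07  0.61]
offset cm [ 3.02 11.89  2.98]
```

Request:
{"name": "play_rows", "arguments": {"motion": [{"offset": [0.8, 1, 0.8], "spin": 3, "claw": 45}, {"offset": [1.2, 2, 1.2], "spin": 0, "claw": 45}, {"offset": [0.8, 2, 0.8], "spin": 0, "claw": 45}, {"offset": [0.2, 2, 0.2], "spin": 0, "claw": 45}, {"offset": [0, 1.5, 0], "spin": 0, "claw": 45}, {"offset": [0, 1, 0], "spin": 0, "claw": 45}, {"offset": [0, 0, 0], "spin": 0, "claw": 45}]}}

```text
time_s: 12.95
tcp_pos: [599.6, 320.5, 135.0]
orientation: [-1.43, -0.823, 0.728]
wrist_force: [0.9, -0.2, -0.5]
gripper_width: 0.449
```

```bash
python3 st.py 598 321 70; python3 - <<'E'
from h import *
p,M,s=tool(); im=robot.snapshot("scene"); a=crop("",im,300,100,400,210,5.4)
def mk(P,c):
    q=((proj("scene",[P])[0]-(300,100)+.5)*5.4).astype(int); cv2.drawMarker(a,tuple(map(int,q)),c,0,12,1)
mk(p,(0,0,255));mk((598,321,43),(0,255,0))
u=np.array([np.cos(-.61),np.sin(-.61),0])
for k in(-30,30): mk(np.array([598,321,43])+k*u,(255,255,0))
cv2.imwrite("pics/c6.png",a)
E
```

```text
[599.6 320.5 135. ] yaw 57.0 ydir [0.052, 0.026, -0.998] [-0.81  0.48  0.3   1.72 -0.17  0.91  0.55]
offset cm [-0.37  6.49  0.35]
```

View pics/c6.png

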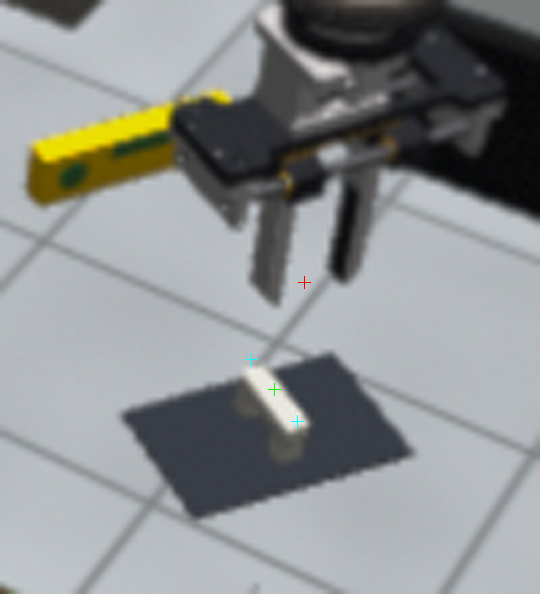

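The bar's top is centred near crop pixel (278,396), and the fingertips near (308,290). Both sit (+5,+7) px from the predictions, which is a common scene-camera bias, so (598,321) is right relative to the tool. The tool has picked up a tilt of about 3°. I'll check where it came from.

```bash
python3 - <<'E'
from h import *
for t,r in [(0,(-1.386,-.880,.882)),(.43,(-1.206,-1.215,1.221)),(1.1,(-1.191,-1.228,1.239)),(1.35,(-1.193,-1.233,1.242)),(1.7,(-1.208,-1.214,1.21)),(2.2,(-1.206,-1.225,1.208)),(3.28,(-1.206,-1.227,1.207)),(3.95,(-1.206,-1.222,1.212)),(4.62,(-1.198,-1.241,1.208)),(5.28,(-1.203,-1.238,1.2)),(5.88,(-1.198,-1.249,1.205)),(6.55,(-1.209,-1.241,1.189)),(6.97,(-1.211,-1.242,1.188)),(8.05,(-1.213,-1.245,1.186)),(8.93,(-1.22,-1.255,1.178)),(9.45,(-1.218,-1.252,1.18)),(10.37,(-1.219,-1.253,1.18)),(11.03,(-1.216,-1.247,1.182)),(11.7,(-1.257,-1.204,1.122)),(12.37,(-1.422,-.843,.756)),(12.95,(-1.43,-.823,.728))]:
    M=R.from_rotvec(r).as_matrix(); print(t,(M[:,1]*1000).round(),np.degrees(np.arctan2(M[1,0],M[0,0])).round(1))
E
```

```text
0 [   -1.    -1. -1000.] 64.9
0.43 [   -1.    -4. -1000.] 90.7
1.1 [   -6.    -3. -1000.] 91.9
1.35 [   -2.    -5. -1000.] 92.2
1.7 [    2.     1. -1000.] 90.2
2.2 [    8.     6. -1000.] 90.6
3.28 [    9.     7. -1000.] 90.6
3.95 [    5.     3. -1000.] 90.6
4.62 [   13.    14. -1000.] 91.2
5.28 [   16.    16. -1000.] 90.8
5.88 [   18.    18. -1000.] 91.4
6.55 [   24.    19. -1000.] 90.4
6.97 [  26.   19. -999.] 90.4
8.05 [  29.   20. -999.] 90.4
8.93 [  41.   22. -999.] 90.4
9.45 [  38.   22. -999.] 90.4
10.37 [  39.   21. -999.] 90.4
11.03 [  33.   21. -999.] 90.3
11.7 [  47.   21. -999.] 86.2
12.37 [  48.   23. -999.] 58.8
12.95 [  52.   26. -998.] 57.1
```

Request:
{"name": "play_rows", "arguments": {"motion": [{"offset": [-0.3, 0.8, 0.4], "spin": 1.5, "claw": 45}, {"offset": [-0.2, 1.3, 0], "spin": 0, "claw": 45}, {"offset": [-0.1, 1.5, 0], "spin": 0, "claw": 45}, {"offset": [0, 1.5, 0], "spin": 0, "claw": 45}, {"offset": [0, 1, 0], "spin": 0, "claw": 45}, {"offset": [0, 0.5, 0], "spin": 0, "claw": 45}, {"offset": [0, 0, 0], "spin": 0, "claw": 45}]}}

```text
time_s: 13.58
tcp_pos: [598.7, 318.4, 69.4]
orientation: [-1.437, -0.806, 0.699]
wrist_force: [-0.1, -0.3, 0.9]
gripper_width: 0.451
```

```bash
python3 st.py 598 321 18
```

```text
[598.7 318.4  69.4] yaw 55.4 ydir [0.059, 0.03, -0.998] [-0.79  0.55  0.28  1.78 -0.2   0.78  0.55]
offset cm [-0.12  5.13  0.36]
```

Request:
{"name": "play_rows", "arguments": {"motion": [{"offset": [0, -4, 0], "spin": 0, "claw": 45}, {"offset": [0, -4, 0], "spin": 0, "claw": 45}, {"offset": [0, -2, 0], "spin": 0, "claw": 45}, {"offset": [0, 0, 0], "spin": 0, "claw": 45}, {"offset": [0, 0, 0], "spin": 0, "claw": 45}]}}

```text
time_s: 14.0
tcp_pos: [592.4, 314.3, 173.3]
orientation: [-1.438, -0.804, 0.7]
wrist_force: [-0.6, -0.3, -0.3]
gripper_width: 0.451
```

```bash
python3 st.py 598 321 70
```

```text
[592.4 314.3 173.3] yaw 55.3 ydir [0.057, 0.028, -0.998] [-0.83  0.42  0.32  1.72 -0.15  0.96  0.51]
offset cm [ 0.28 10.36  0.24]
```

Request:
{"name": "play_rows", "arguments": {"motion": [{"offset": [0, 0.5, 0], "spin": 0, "claw": 45}, {"offset": [0, 0.5, 0], "spin": 0, "claw": 45}, {"offset": [0, 0.5, 0], "spin": 0, "claw": 45}, {"offset": [0, 0.5, 0], "spin": 0, "claw": 45}, {"offset": [0, 0.5, 0], "spin": 0, "claw": 45}, {"offset": [0, 0.5, 0], "spin": 0, "claw": 45}, {"offset": [0, 0.5, 0], "spin": 0, "claw": 45}, {"offset": [0, 0.5, 0], "spin": 0, "claw": 45}]}}

```text
time_s: 14.67
tcp_pos: [593.4, 314.6, 125.2]
orientation: [-1.439, -0.8, 0.704]
wrist_force: [0.5, 0.1, -0.4]
gripper_width: 0.452
```

```bash
python3 st.py 598 321 70
```

```text
[593.4 314.6 125.2] yaw 55.3 ydir [0.054, 0.025, -0.998] [-0.82  0.48  0.31  1.75 -0.17  0.88  0.52]
offset cm [0.5  5.55 0.16]
```

Request:
{"name": "play_rows", "arguments": {"motion": [{"offset": [0.2, 0.5, 0.1], "spin": 0, "claw": 45}, {"offset": [0.2, 0.5, 0.1], "spin": 0, "claw": 45}, {"offset": [0.1, 0.7, 0], "spin": 0, "claw": 45}, {"offset": [0, 0.7, 0], "spin": 0, "claw": 45}, {"offset": [0, 0.7, 0], "spin": 0, "claw": 45}, {"offset": [0, 0.7, 0], "spin": 0, "claw": 45}, {"offset": [0, 0.7, 0], "spin": 0, "claw": 45}, {"offset": [0, 0.7, 0], "spin": 0, "claw": 45}]}}

```text
time_s: 15.33
tcp_pos: [597.8, 322.0, 67.7]
orientation: [-1.439, -0.8, 0.704]
wrist_force: [-0.0, -0.3, 0.7]
gripper_width: 0.452
```

```bash
python3 st.py 598 321 18
```

```text
[597.8 322.   67.7] yaw 55.3 ydir [0.053, 0.025, -0.998] [-0.8   0.56  0.28  1.77 -0.2   0.78  0.54]
offset cm [-0.33  4.96  0.07]
```

Request:
{"name": "play_rows", "arguments": {"motion": [{"offset": [-0.1, 0.6, 0], "spin": 0, "claw": 45}, {"offset": [-0.1, 0.6, 0], "spin": 0, "claw": 45}, {"offset": [-0.1, 0.6, 0], "spin": 0, "claw": 45}, {"offset": [0, 0.6, 0], "spin": 0, "claw": 45}, {"offset": [0, 0.6, 0], "spin": 0, "claw": 45}, {"offset": [0, 0.6, 0], "spin": 0, "claw": 45}, {"offset": [0, 0.5, 0], "spin": 0, "claw": 45}, {"offset": [0, 0.2, 0], "spin": 0, "claw": 45}]}}

```text
time_s: 16.0
tcp_pos: [598.0, 320.0, 18.6]
orientation: [-1.439, -0.799, 0.705]
wrist_force: [0.8, -0.1, 0.4]
gripper_width: 0.448
```

```bash
python3 st.py 598 321 18
```

```text
[598.  320.   18.6] yaw 55.3 ydir [0.052, 0.025, -0.998] [-0.78  0.62  0.26  1.79 -0.22  0.7   0.56]
offset cm [0.08 0.06 0.06]
```

Request:
{"name": "play_rows", "arguments": {"motion": [{"offset": [0, 0, 0], "spin": 0, "claw": 5}, {"offset": [0, 0, 0], "spin": 0, "claw": 5}, {"offset": [0, 0, 0], "spin": 0, "claw": 5}, {"offset": [0, 0, 0], "spin": 0, "claw": 5}, {"offset": [0, 0, 0], "spin": 0, "claw": 5}, {"offset": [0, 0, 0], "spin": 0, "claw": 5}, {"offset": [0, 0, 0], "spin": 0, "claw": 5}, {"offset": [0, 0, 0], "spin": 0, "claw": 5}], "force": 45}}

```text
time_s: 16.67
tcp_pos: [598.1, 319.8, 19.1]
orientation: [-1.439, -0.799, 0.705]
wrist_force: [-0.4, 0.5, -1.0]
gripper_width: 0.187
```

```bash
python3 st.py
```

```text
[598.1 319.8  19.1] yaw 55.3 ydir [0.053, 0.024, -0.998] [-0.78  0.62  0.26  1.79 -0.22  0.7   0.56]
```

Request:
{"name": "play_rows", "arguments": {"motion": [{"offset": [0, -1, 0], "spin": 0, "claw": 5}, {"offset": [0, -2, 0], "spin": 0, "claw": 5}, {"offset": [0, -2.5, 0], "spin": 0, "claw": 5}, {"offset": [0, -2.5, 0], "spin": 0, "claw": 5}, {"offset": [0, -2.5, 0], "spin": 0, "claw": 5}, {"offset": [0, -2.5, 0], "spin": 0, "claw": 5}, {"offset": [0, -2, 0], "spin": 0, "claw": 5}, {"offset": [0, -1, 0], "spin": 0, "claw": 5}]}}

```text
time_s: 17.33
tcp_pos: [587.2, 314.5, 186.4]
orientation: [-1.44, -0.795, 0.709]
wrist_force: [0.5, 0.1, -2.1]
gripper_width: 0.185
```

Request:
{"name": "play_rows", "arguments": {"motion": [{"offset": [0, 0, 0], "spin": -4, "claw": 5}, {"offset": [0, 0, 0], "spin": -6, "claw": 5}, {"offset": [0, 0, 0], "spin": -6, "claw": 5}, {"offset": [0, 0, 0], "spin": -6, "claw": 5}, {"offset": [0, 0, 0], "spin": -6, "claw": 5}, {"offset": [0, 0, 0], "spin": -5, "claw": 5}, {"offset": [0, 0, 0], "spin": -2, "claw": 5}, {"offset": [0, 0, 0], "spin": 0, "claw": 5}]}}

```text
time_s: 18.0
tcp_pos: [587.0, 314.9, 191.3]
orientation: [-1.213, -1.284, 1.191]
wrist_force: [-0.6, 0.6, -2.3]
gripper_width: 0.193
```

```bash
python3 st.py 570 -38 200;  python3 - <<'E'
from h import *
im=robot.snapshot("scene"); cv2.imwrite("pics/c7.png",crop("",im,235,60,395,260,3))
E
```

```text
[587.  314.9 191.3] yaw 92.0 ydir [0.052, 0.025, -0.998] [-0.74  0.39  0.19  1.7  -0.08  1.    1.08]
offset cm [-35.18  -1.84   2.83]
```

View pics/c7.png

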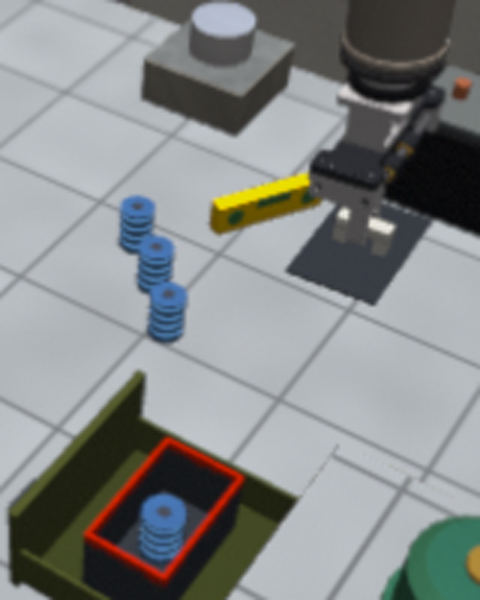

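The insulator stands upright in the box and the lid hangs from the gripper. I refine the box centre and yaw from the top picture. That camera reads y about 2.5 mm high, judged from both grasps.

```bash
python3 - <<'E'
from h import *
from scipy.optimize import minimize
for n,w in(("top",(240,144,300,186)),("scene",(255,198,325,264))):
    I=cv2.imread(f"pics/raw_{n}0.png").astype(float)[w[1]:w[3],w[0]:w[2]]
    red=np.clip(I[...,2]-np.maximum(I[...,0],I[...,1]),0,None); red/=red.max()
    S=8
    def render(p,z):
        c,s=np.cos(p[2]),np.sin(p[2]); m=np.zeros((I.shape[0]*S,I.shape[1]*S),np.uint8)
        for a,b,v in((45,75,255),(40,70,0)):
            P=[(p[0]+c*x-s*y,p[1]+s*x+c*y,z) for x,y in((a,b),(a,-b),(-a,-b),(-a,b))]
            q=(proj(n,P)-w[:2]+.5)*S-.5; cv2.fillPoly(m,[np.round(q*16).astype(np.int32)],v,shift=4)
        m=cv2.resize(m/255.,(I.shape[1],I.shape[0]),interpolation=cv2.INTER_AREA); return cv2.GaussianBlur(m,(0,0),.6)
    def cost(p,z):
        r=render((570+p[0],-38+p[1],p[2]/100),z); k=(r*red).sum()/(r*r).sum(); return ((red-k*r)**2).sum()
    for z in(85,89,93):
        o=minimize(cost,[0,0,0],args=(z,),method="Nelder-Mead",options=dict(initial_simplex=[[0,0,0],[4,0,0],[0,4,0],[0,0,3]]))
        print(n,z,(570+o.x[0]).round(1),(-38+o.x[1]).round(1),"yaw deg",np.degrees(o.x[2]/100).round(2),round(o.fun,2))
E
```

```text
top 85 569.6 -36.5 yaw deg -0.38 7.24
top 89 568.5 -36.6 yaw deg -0.29 7.86
top 93 567.2 -36.3 yaw deg -0.06 8.24
scene 85 569.4 -37.2 yaw deg -0.41 15.8
scene 89 570.6 -39.7 yaw deg -0.48 16.1
scene 93 572.0 -42.6 yaw deg -0.13 17.21
```

Request:
{"name": "play_rows", "arguments": {"motion": [{"offset": [-1.5, 0, 0.1], "spin": 2, "claw": 5}, {"offset": [-2.4, 0, 0.2], "spin": 0, "claw": 5}, {"offset": [-2.4, 0, 0.2], "spin": 0, "claw": 5}, {"offset": [-2.4, 0, 0.2], "spin": 0, "claw": 5}, {"offset": [-2.4, 0, 0.2], "spin": 0, "claw": 5}, {"offset": [-2.4, 0, 0.2], "spin": 0, "claw": 5}, {"offset": [-2.4, 0, 0.2], "spin": 0, "claw": 5}, {"offset": [-2.4, 0, 0.2], "spin": 0, "claw": 5}]}}

```text
time_s: 18.72
tcp_pos: [567.4, 127.8, 184.0]
orientation: [-1.235, -1.243, 1.151]
wrist_force: [1.2, -0.4, -2.2]
gripper_width: 0.191
```

```bash
python3 st.py 570 -38 180
```

```text
[567.4 127.8 184. ] yaw 88.9 ydir [0.05, 0.026, -0.998] [-0.54  0.27  0.25  1.9  -0.1   0.93  1.31]
offset cm [-16.58  -0.02  -0.57]
```

Request:
{"name": "play_rows", "arguments": {"motion": [{"offset": [-2.2, 0, -0.1], "spin": 0, "claw": 5}, {"offset": [-2.2, 0, -0.1], "spin": -1, "claw": 5}, {"offset": [-2.2, 0, -0.1], "spin": 0, "claw": 5}, {"offset": [-2.2, 0, -0.1], "spin": 0, "claw": 5}, {"offset": [-2, 0, -0.1], "spin": 0, "claw": 5}, {"offset": [-1.6, 0, 0], "spin": 0, "claw": 5}, {"offset": [-1, 0, 0], "spin": 0, "claw": 5}, {"offset": [-0.5, 0, 0], "spin": 0, "claw": 5}]}}

```text
time_s: 19.38
tcp_pos: [566.2, -26.9, 180.7]
orientation: [-1.241, -1.235, 1.144]
wrist_force: [0.5, 0.4, -2.7]
gripper_width: 0.185
```

```bash
python3 st.py 570 -37 130
```

```text
[566.2 -26.9 180.7] yaw 88.3 ydir [0.05, 0.025, -0.998] [-0.33  0.25  0.33  1.93 -0.13  0.92  1.6 ]
offset cm [-1.13  5.06 -0.16]
```

Request:
{"name": "play_rows", "arguments": {"motion": [{"offset": [-0.4, 0.5, 0], "spin": -1.5, "claw": 5}, {"offset": [-0.3, 0.8, 0], "spin": 0, "claw": 5}, {"offset": [-0.2, 0.8, 0], "spin": 0, "claw": 5}, {"offset": [0, 0.8, 0], "spin": 0, "claw": 5}, {"offset": [0, 0.8, 0], "spin": 0, "claw": 5}, {"offset": [0, 0.6, 0], "spin": 0, "claw": 5}, {"offset": [0, 0.3, 0], "spin": 0, "claw": 5}, {"offset": [0, 0, 0], "spin": 0, "claw": 5}]}}

```text
time_s: 20.05
tcp_pos: [567.9, -33.1, 129.4]
orientation: [-1.23, -1.25, 1.16]
wrist_force: [0.4, -0.0, -2.1]
gripper_width: 0.188
```

```bash
python3 st.py 570 -37 130; python3 - <<'E'
from h import *
p,M,s=tool()
im=robot.snapshot("scene"); cv2.imwrite("pics/raw_scene8.png",im[:,:,::-1]); a=crop("",im,245,140,345,265,4.8)
# gasket outline fitted in scene image; lid plate top outline (level) about grip point
def poly(c,yaw,hx,hy,z,col):
    co,si=np.cos(yaw),np.sin(yaw)
    q=proj("scene",[(c[0]+co*x-si*y,c[1]+si*x+co*y,z) for x,y in((hx,hy),(hx,-hy),(-hx,-hy),(-hx,hy))])
    cv2.polylines(a,[((q-(245,140)+.5)*4.8).astype(np.int32)],True,col,1)
poly((570.6,-39.7),-.007,45,75,89,(255,255,0))
b=p-15.9*M[:,1]; print("bar",b.round(1)); poly(b,0,50,80,b[2]-24,(0,255,0))
cv2.imwrite("pics/c8.png",a)
E
```

```text
[567.9 -33.1 129.4] yaw 89.5 ydir [0.049, 0.026, -0.998] [-0.3   0.32  0.31  1.97 -0.17  0.82  1.67]
offset cm [-0.38 -0.06 -0.22]
bar [567.1 -33.5 145.3]
```

View pics/c8.png

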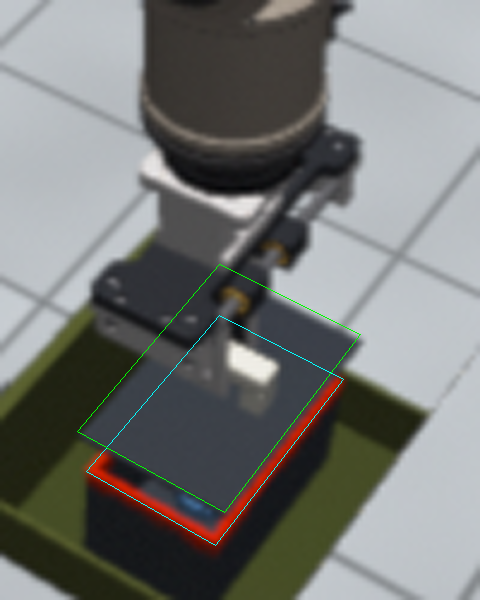

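The lid hangs roughly level; its outline matches the prediction with an offset of about +0.6 px. Its right corner is at crop pixel (362,342), and the gasket's near corner at (215,545). Allowing for that bias, the bar should be over (568.4,-38.5), so about 5 mm in -y and 1 mm in +x.

Request:
{"name": "play_rows", "arguments": {"motion": [{"offset": [-0.3, 0.2, 0], "spin": 0, "claw": 5}, {"offset": [-0.3, 0.2, 0], "spin": 0, "claw": 5}, {"offset": [0, 0.4, 0], "spin": 0, "claw": 5}, {"offset": [0, 0.4, 0], "spin": 0, "claw": 5}, {"offset": [0, 0.2, 0], "spin": 0, "claw": 5}, {"offset": [0, 0, 0], "spin": 0, "claw": 5}]}}

```text
time_s: 20.6
tcp_pos: [569.5, -39.3, 115.3]
orientation: [-1.231, -1.252, 1.158]
wrist_force: [-0.5, 0.4, -2.1]
gripper_width: 0.192
```

```bash
python3 st.py 569.2 -38.1 102
```

```text
[569.5 -39.3 115.3] yaw 89.5 ydir [0.051, 0.026, -0.998] [-0.28  0.34  0.31  1.98 -0.18  0.79  1.69]
offset cm [0.09 1.33 0.1 ]
```

Now I lower step by step, reading the force on moving rows.

Request:
{"name": "play_rows", "arguments": {"motion": [{"offset": [0.1, 0.3, 0.1], "spin": 0, "claw": 5}, {"offset": [0, 0.2, 0], "spin": 0, "claw": 5}]}}

```text
time_s: 20.77
tcp_pos: [568.9, -38.1, 110.1]
orientation: [-1.232, -1.252, 1.158]
wrist_force: [0.4, -1.0, -2.8]
gripper_width: 0.189
```

Request:
{"name": "play_rows", "arguments": {"motion": [{"offset": [0, 0.2, 0], "spin": 0, "claw": 5}]}}

```text
time_s: 20.85
tcp_pos: [569.0, -38.0, 108.0]
orientation: [-1.232, -1.252, 1.158]
wrist_force: [0.7, 0.1, -2.7]
gripper_width: 0.186
```

Request:
{"name": "play_rows", "arguments": {"motion": [{"offset": [0, 0.15, 0], "spin": 0, "claw": 5}]}}

```text
time_s: 20.93
tcp_pos: [569.0, -37.9, 106.2]
orientation: [-1.231, -1.252, 1.158]
wrist_force: [-0.2, -0.0, -1.3]
gripper_width: 0.189
```

Request:
{"name": "play_rows", "arguments": {"motion": [{"offset": [0, 0.15, 0], "spin": 0, "claw": 5}]}}

```text
time_s: 21.02
tcp_pos: [569.2, -37.8, 104.6]
orientation: [-1.232, -1.252, 1.158]
wrist_force: [0.9, -1.1, 1.6]
gripper_width: 0.19
```

Request:
{"name": "play_rows", "arguments": {"motion": [{"offset": [0, 0.1, 0], "spin": 0, "claw": 5}]}}

```text
time_s: 21.1
tcp_pos: [569.6, -37.8, 103.8]
orientation: [-1.232, -1.253, 1.158]
wrist_force: [-2.5, -0.1, 6.8]
gripper_width: 0.185
```

Request:
{"name": "play_rows", "arguments": {"motion": [{"offset": [0, 0.1, 0], "spin": 0, "claw": 5}]}}

```text
time_s: 21.18
tcp_pos: [569.7, -37.9, 103.0]
orientation: [-1.232, -1.253, 1.158]
wrist_force: [-3.9, 0.3, 7.2]
gripper_width: 0.192
```

```bash
python3 st.py; python3 - <<'E'
from h import *
p,M,s=tool(); print(np.round(s["wrist_force"],1),np.round(s["moment"],3))
im=robot.snapshot("scene"); cv2.imwrite("pics/raw_scene9.png",im[:,:,::-1]); a=crop("",im,250,160,330,260,6)
cv2.imwrite("pics/c9.png",a)
E
```

```text
[569.7 -37.9 103. ] yaw 89.5 ydir [0.052, 0.026, -0.998] [-0.28  0.36  0.3   1.99 -0.19  0.76  1.7 ]
[-3.9  0.3  7.2] [-0.092  1.165  0.043]
```

View pics/c9.png

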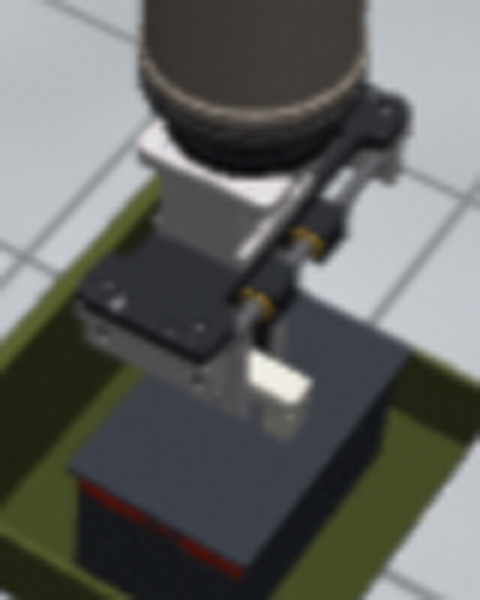

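The lid lies square over the box with its plate covering the rim. Red gasket still shows at the near end, from (80,485) to (240,575). The moment points to contact on the -x side first. I nudge 1 mm in -x, let go so the lid settles level, then press from above.

Request:
{"name": "play_rows", "arguments": {"motion": [{"offset": [0, 0, 0.1], "spin": 0, "claw": 5}, {"offset": [0, 0, 0], "spin": 0, "claw": 5}, {"offset": [0, 0, 0], "spin": 0, "claw": 22}, {"offset": [0, 0, 0], "spin": 0, "claw": 30}, {"offset": [0, 0, 0], "spin": 0, "claw": 40}, {"offset": [0, 0, 0], "spin": 0, "claw": 40}, {"offset": [0, 0, 0], "spin": 0, "claw": 40}]}}

```text
time_s: 21.82
tcp_pos: [569.4, -37.8, 103.4]
orientation: [-1.233, -1.254, 1.157]
wrist_force: [-0.3, 0.2, -0.2]
gripper_width: 0.398
```

Request:
{"name": "play_rows", "arguments": {"motion": [{"offset": [0, -0.5, 0], "spin": 0, "claw": 40}, {"offset": [0, -0.8, 0], "spin": 0, "claw": 40}, {"offset": [0, -0.8, 0], "spin": 0, "claw": 40}, {"offset": [0, -0.8, 0], "spin": 0, "claw": 40}, {"offset": [0, -0.8, 0], "spin": 0, "claw": 40}, {"offset": [0, -0.5, 0], "spin": 0, "claw": 20}, {"offset": [0, 0, 0], "spin": 0, "claw": 0}, {"offset": [0, 0, 0], "spin": 0, "claw": 0}]}}

```text
time_s: 22.48
tcp_pos: [567.4, -39.1, 151.4]
orientation: [-1.234, -1.256, 1.156]
wrist_force: [-0.2, 0.5, -0.2]
gripper_width: 0.224
```

Request:
{"name": "play_rows", "arguments": {"motion": [{"offset": [0, 0, 0], "spin": 0, "claw": 0}, {"offset": [0, 0, 0], "spin": 0, "claw": 0}, {"offset": [0, 0, 0], "spin": 0, "claw": 0}]}}

```text
time_s: 22.73
tcp_pos: [567.2, -39.0, 151.1]
orientation: [-1.234, -1.256, 1.156]
wrist_force: [-0.2, 0.5, -0.7]
gripper_width: 0.019
```

```bash
python3 st.py 568.5 -38 130; python3 - <<'E'
from h import *
im=robot.snapshot("scene"); cv2.imwrite("pics/raw_scene10.png",im[:,:,::-1]); t=robot.snapshot("top");cv2.imwrite("pics/raw_top10.png",t[:,:,::-1])
I=im.astype(float)
r=np.clip(I[...,0]-np.maximum(I[...,1],I[...,2]),0,None)
ys,xs=np.nonzero((r>40)); k=(xs>250)&(xs<330)&(ys>200)&(ys<270); print("red px",k.sum(), (xs[k].min(),xs[k].max(),ys[k].min(),ys[k].max()) if k.any() else "")
E
```

```text
[567.2 -39.  151.1] yaw 89.5 ydir [0.055, 0.027, -0.998] [-0.29  0.29  0.32  1.96 -0.15  0.86  1.67]
offset cm [ 0.04  2.12 -0.01]
red px 4 (np.int64(284), np.int64(287), np.int64(252), np.int64(254))
```

Request:
{"name": "play_rows", "arguments": {"motion": [{"offset": [0, 0.5, 0], "spin": 0, "claw": 0}, {"offset": [0, 0.5, 0], "spin": 0, "claw": 0}, {"offset": [0, 0.5, 0], "spin": 0, "claw": 0}, {"offset": [0, 0.3, 0], "spin": 0, "claw": 0}]}}

```text
time_s: 23.17
tcp_pos: [568.2, -38.5, 131.2]
orientation: [-1.234, -1.255, 1.156]
wrist_force: [0.5, 0.4, -1.0]
gripper_width: 0.0
```

Request:
{"name": "play_rows", "arguments": {"motion": [{"offset": [0, 0.2, 0], "spin": 0, "claw": 0}]}}

```text
time_s: 23.25
tcp_pos: [568.1, -38.4, 128.4]
orientation: [-1.233, -1.255, 1.156]
wrist_force: [-0.8, -1.4, 6.1]
gripper_width: 0.005
```

Request:
{"name": "play_rows", "arguments": {"motion": [{"offset": [0, 0.2, 0], "spin": 0, "claw": 0}]}}

```text
time_s: 23.33
tcp_pos: [568.2, -38.4, 126.2]
orientation: [-1.233, -1.254, 1.156]
wrist_force: [-3.2, -0.0, 11.5]
gripper_width: 0.006
```

Request:
{"name": "play_rows", "arguments": {"motion": [{"offset": [0, 0.15, 0], "spin": 0, "claw": 0}]}}

```text
time_s: 23.42
tcp_pos: [568.3, -38.4, 124.6]
orientation: [-1.233, -1.254, 1.156]
wrist_force: [-3.5, 0.3, 9.7]
gripper_width: 0.003
```

Request:
{"name": "play_rows", "arguments": {"motion": [{"offset": [0, 0.15, 0], "spin": 0, "claw": 0}]}}

```text
time_s: 23.5
tcp_pos: [568.3, -38.4, 123.1]
orientation: [-1.233, -1.254, 1.156]
wrist_force: [-3.7, 0.2, 8.6]
gripper_width: 0.001
```

Gasket is yielding at 9–11 N. I continue until the force jumps.

Request:
{"name": "play_rows", "arguments": {"motion": [{"offset": [0, 0.15, 0], "spin": 0, "claw": 0}]}}

```text
time_s: 23.58
tcp_pos: [568.3, -38.5, 121.7]
orientation: [-1.233, -1.254, 1.156]
wrist_force: [-4.1, 0.1, 9.0]
gripper_width: 0.008
```

Request:
{"name": "play_rows", "arguments": {"motion": [{"offset": [0, 0.1, 0], "spin": 0, "claw": 0}]}}

```text
time_s: 23.67
tcp_pos: [568.3, -38.4, 121.2]
orientation: [-1.232, -1.254, 1.156]
wrist_force: [-12.0, 0.2, 30.4]
gripper_width: 0.005
```

Request:
{"name": "play_rows", "arguments": {"motion": [{"offset": [0, 0.1, 0], "spin": 0, "claw": 0}]}}

```text
time_s: 23.75
tcp_pos: [568.4, -38.5, 121.1]
orientation: [-1.232, -1.254, 1.155]
wrist_force: [-13.7, -0.0, 32.5]
gripper_width: 0.003
```

Request:
{"name": "play_rows", "arguments": {"motion": [{"offset": [0, 0.1, 0], "spin": 0, "claw": 0}]}}

```text
time_s: 23.83
tcp_pos: [568.3, -38.5, 121.2]
orientation: [-1.232, -1.254, 1.155]
wrist_force: [-10.7, 0.4, 26.7]
gripper_width: 0.005
```

It reached a hard stop at 121.1 with 30 N, about 8 mm below first contact (≈129). I retreat and check.

Request:
{"name": "play_rows", "arguments": {"motion": [{"offset": [0, -0.5, 0], "spin": 0, "claw": 0}, {"offset": [0, -1.5, 0], "spin": 0, "claw": 0}, {"offset": [0, -2.5, 0], "spin": 0, "claw": 0}, {"offset": [0, -3, 0], "spin": 0, "claw": 0}, {"offset": [0, -3, 0], "spin": 0, "claw": 0}, {"offset": [0, -2, 0], "spin": 0, "claw": 0}, {"offset": [0, -1, 0], "spin": 0, "claw": 0}, {"offset": [0, 0, 0], "spin": 0, "claw": 0}]}}

```text
time_s: 24.5
tcp_pos: [559.8, -42.9, 260.3]
orientation: [-1.23, -1.251, 1.156]
wrist_force: [0.2, 0.7, -0.7]
gripper_width: 0.001
```

Request:
{"name": "play_rows", "arguments": {"motion": [{"offset": [0, 0, 0], "spin": 0, "claw": 0}, {"offset": [0, 0, 0], "spin": 0, "claw": 0}, {"offset": [0, 0, 0], "spin": 0, "claw": 0}, {"offset": [0, 0, 0], "spin": 0, "claw": 0}]}}

```text
time_s: 24.83
tcp_pos: [558.7, -42.6, 256.3]
orientation: [-1.227, -1.248, 1.159]
wrist_force: [0.6, 0.1, -0.4]
gripper_width: 0.003
```

```bash
python3 st.py; python3 - <<'E'
from h import *
im=robot.snapshot("scene"); cv2.imwrite("pics/c10.png",np.hstack([crop("",im,250,170,330,260,5.5),cv2.resize(im[:,60:340,::-1],(350,480))[:495]] if 0 else [crop("",im,250,170,330,260,6)]))
E
```

```text
[558.7 -42.6 256.3] yaw 89.4 ydir [0.046, 0.028, -0.999] [-0.32  0.17  0.34  1.86 -0.1   1.08  1.62]
```

View pics/c10.png

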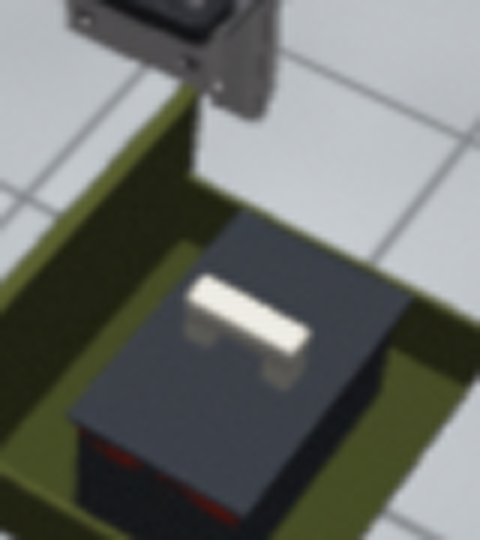

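The lid is square on the box. Dim red patches still show under the near (-y) edge, at (80–140,430–465) and (160–240,490–520). They could just be the compressed gasket coincident with the wall faces. I check by touching the plate near both y ends: a level, home lid should stop at z≈89 at each.

```bash
python3 st.py 563.5 -100 115
```

```text
[558.5 -42.5 256.2] yaw 89.4 ydir [0.046, 0.028, -0.999] [-0.32  0.17  0.34  1.86 -0.1   1.08  1.62]
offset cm [-6.13 13.97  0.08]
```

Request:
{"name": "play_rows", "arguments": {"motion": [{"offset": [-1.5, 0, 0], "spin": 0, "claw": 0}, {"offset": [-2, 0, 0], "spin": 0, "claw": 0}, {"offset": [-1.7, 0.8, 0], "spin": 0, "claw": 0}, {"offset": [-0.8, 1.8, 0], "spin": 0, "claw": 0}, {"offset": [0, 2.2, 0], "spin": 0, "claw": 0}, {"offset": [0, 2.2, 0], "spin": 0, "claw": 0}, {"offset": [0, 1.8, 0], "spin": 0, "claw": 0}, {"offset": [0, 1, 0], "spin": 0, "claw": 0}]}}

```text
time_s: 25.55
tcp_pos: [561.8, -102.5, 149.9]
orientation: [-1.226, -1.246, 1.161]
wrist_force: [-0.8, 0.0, -0.4]
gripper_width: 0.005
```

```bash
python3 st.py 567.5 -100 92
```

```text
[ 561.8 -102.5  149.9] yaw 89.5 ydir [0.043, 0.026, -0.999] [-0.21  0.31  0.36  1.94 -0.18  0.88  1.81]
offset cm [ 0.1   5.82 -0.31]
```

Request:
{"name": "play_rows", "arguments": {"motion": [{"offset": [0, 0.7, -0.2], "spin": 0, "claw": 0}, {"offset": [0, 0.8, -0.1], "spin": 0, "claw": 0}, {"offset": [0, 0.8, 0], "spin": 0, "claw": 0}, {"offset": [0, 0.8, 0], "spin": 0, "claw": 0}, {"offset": [0, 0.7, 0], "spin": 0, "claw": 0}, {"offset": [0, 0.5, 0], "spin": 0, "claw": 0}, {"offset": [0, 0.2, 0], "spin": 0, "claw": 0}, {"offset": [0, 0.2, 0], "spin": 0, "claw": 0}]}}

```text
time_s: 26.22
tcp_pos: [567.4, -100.8, 98.0]
orientation: [-1.224, -1.245, 1.163]
wrist_force: [1.1, 0.0, 0.8]
gripper_width: 0.004
```

Request:
{"name": "play_rows", "arguments": {"motion": [{"offset": [0, 0.2, 0], "spin": 0, "claw": 0}]}}

```text
time_s: 26.3
tcp_pos: [567.6, -100.7, 96.0]
orientation: [-1.224, -1.245, 1.163]
wrist_force: [-0.4, -0.1, -0.3]
gripper_width: 0.006
```

Request:
{"name": "play_rows", "arguments": {"motion": [{"offset": [0, 0.15, 0], "spin": 0, "claw": 0}]}}

```text
time_s: 26.38
tcp_pos: [567.7, -100.7, 94.5]
orientation: [-1.225, -1.246, 1.163]
wrist_force: [0.5, -0.1, 0.2]
gripper_width: 0.002
```

Request:
{"name": "play_rows", "arguments": {"motion": [{"offset": [0, 0.15, 0], "spin": 0, "claw": 0}]}}

```text
time_s: 26.47
tcp_pos: [568.0, -100.7, 93.1]
orientation: [-1.225, -1.246, 1.162]
wrist_force: [-0.1, 0.2, 0.2]
gripper_width: 0.004
```

Request:
{"name": "play_rows", "arguments": {"motion": [{"offset": [0, 0.1, 0], "spin": 0, "claw": 0}]}}

```text
time_s: 26.55
tcp_pos: [568.1, -100.7, 92.1]
orientation: [-1.225, -1.246, 1.162]
wrist_force: [0.7, 0.1, -0.0]
gripper_width: 0.008
```

Request:
{"name": "play_rows", "arguments": {"motion": [{"offset": [0, 0.1, 0], "spin": 0, "claw": 0}]}}

```text
time_s: 26.63
tcp_pos: [568.3, -100.6, 91.2]
orientation: [-1.225, -1.246, 1.162]
wrist_force: [-0.5, -0.2, 0.3]
gripper_width: 0.008
```

Request:
{"name": "play_rows", "arguments": {"motion": [{"offset": [0, 0.1, 0], "spin": 0, "claw": 0}]}}

```text
time_s: 26.72
tcp_pos: [568.4, -100.6, 90.2]
orientation: [-1.225, -1.246, 1.162]
wrist_force: [-0.1, -0.5, -0.4]
gripper_width: 0.001
```

Request:
{"name": "play_rows", "arguments": {"motion": [{"offset": [0, 0.1, 0], "spin": 0, "claw": 0}]}}

```text
time_s: 26.8
tcp_pos: [568.6, -100.6, 89.4]
orientation: [-1.226, -1.247, 1.162]
wrist_force: [-3.4, -0.7, 14.5]
gripper_width: 0.005
```

Request:
{"name": "play_rows", "arguments": {"motion": [{"offset": [0, 0.1, 0], "spin": 0, "claw": 0}]}}

```text
time_s: 26.88
tcp_pos: [568.7, -100.6, 89.1]
orientation: [-1.226, -1.247, 1.161]
wrist_force: [-11.6, 2.1, 32.9]
gripper_width: 0.002
```

The -y end stops hard at 89.1–89.4, exactly 32 mm below the bar's stop (121.1), so the lid is level and home. I retreat, check numerically that the drawer hasn't moved, and hand in.

Request:
{"name": "play_rows", "arguments": {"motion": [{"offset": [0, -0.5, 0], "spin": 0, "claw": 0}, {"offset": [0, -1.5, 0], "spin": 0, "claw": 0}, {"offset": [0, -2.5, 0], "spin": 0, "claw": 0}, {"offset": [0, -3, 0], "spin": 0, "claw": 0}, {"offset": [0, -3, 0], "spin": 0, "claw": 0}, {"offset": [0, -3, 0], "spin": 0, "claw": 0}, {"offset": [0, -1.5, 0], "spin": 0, "claw": 0}, {"offset": [0, 0, 0], "spin": 0, "claw": 0}]}}

```text
time_s: 27.55
tcp_pos: [560.6, -105.2, 245.2]
orientation: [-1.224, -1.244, 1.162]
wrist_force: [0.1, 0.2, -0.4]
gripper_width: 0.005
```

Request:
{"name": "play_rows", "arguments": {"motion": [{"offset": [0, 0, 0], "spin": 0, "claw": 0}, {"offset": [0, 0, 0], "spin": 0, "claw": 0}, {"offset": [0, 0, 0], "spin": 0, "claw": 0}, {"offset": [0, 0, 0], "spin": 0, "claw": 0}]}}

```text
time_s: 27.88
tcp_pos: [560.1, -105.0, 243.7]
orientation: [-1.223, -1.244, 1.162]
wrist_force: [-0.3, 1.0, -0.1]
gripper_width: 0.004
```

```bash
python3 st.py; python3 - <<'E'
from h import *
a=cv2.imread("pics/raw_scene0.png"); b=np.ascontiguousarray(robot.snapshot("scene")[:,:,::-1]); cv2.imwrite("pics/raw_final.png",b)
g=lambda I:cv2.cvtColor(I,cv2.COLOR_BGR2GRAY).astype(np.float32)
for n,(x0,y0,x1,y1) in dict(drawer=(234,210,258,258),cabinet=(300,270,400,340),bob=(175,265,210,300),bracket=(210,300,270,340),level=(300,112,350,142),others=(268,120,302,178)).items():
    print(n,np.round(cv2.phaseCorrelate(g(a)[y0:y1,x0:x1],g(b)[y0:y1,x0:x1]),2), np.abs(g(a)-g(b))[y0:y1,x0:x1].mean().round(1))
E
```

```text
[ 560.1 -105.   243.7] yaw 89.4 ydir [0.04, 0.027, -0.999] [-0.24  0.2   0.39  1.85 -0.12  1.07  1.76]Traceback (most recent call last):
  File "<stdin>", line 5, in <module>
    return _wrapfunc(a, 'round', decimals=decimals, out=out)
    return _wrapit(obj, method, *args, **kwds)
    conv = _array_converter(obj)
ValueError: setting an array element with a sequence. The requested array has an inhomogeneous shape after 1 dimensions. The detected shape was (2,) + inhomogeneous part.
```

```bash
python3 - <<'E'
from h import *
a=cv2.imread("pics/raw_scene0.png"); b=cv2.imread("pics/raw_final.png")
g=lambda I:cv2.cvtColor(I,cv2.COLOR_BGR2GRAY).astype(np.float32)
for n,(x0,y0,x1,y1) in dict(drawer=(234,210,258,258),cabinet=(300,270,400,340),bob=(175,265,210,300),bracket=(210,300,270,340),level=(300,112,350,142),others=(268,120,302,178)).items():
    print(n,np.round(cv2.phaseCorrelate(g(a)[y0:y1,x0:x1],g(b)[y0:y1,x0:x1])[0],2), np.abs(g(a)-g(b))[y0:y1,x0:x1].mean().round(1))
print(robot.hand_in())
E
```

```text
drawer [-0.    0.01] 6.1
cabinet [-0.01 -0.02] 7.4
bob [-0.02  0.01] 10.1
bracket [0.04 0.03] 10.9
level [-0.42  0.28] 13.6
others [7.43 2.27] 82.4
the job is handed in; nothing more can be done
None
```

The farthest blue insulator is in the dry box and the lid is pressed home on the rim. I handed the job in at about 28 s of the 69 s allowed.

- **Insulator:** I lowered it to the box floor before letting go. There was a brief 33 N contact at the moment it touched. A later picture showed it upright in the box.
- **Lid:** The gasket gave way at about 9–11 N over roughly 8 mm, then the lid hit a hard stop at 30 N with the bar top at z = 121.1. The plate near the -y end stopped at about 89.2, which is what a level, fully seated lid should read. I did not probe the +y end.
- **Drawer and bystanders:** Comparing the first and last pictures, the drawer, cabinet, plumb bob and bracket shifted by less than 0.05 px.

**Checks that failed or disagreed:**
- Faint red patches still show under the lid's near edge. I take them to be the compressed gasket, because the touch test says the lid is seated.
- The comparison gave 0.5 px for the level, and did not match at all for the other three insulators. I think the arm was in front of them in the last picture. They stood in place in a mid-task picture, and the arm did not go back near them.
- I did not compare the jar or the screwdriver.
- The tool drifted up to about 4° of tilt during the moves. I worked around this by releasing the lid first and then pressing it from above.

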